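Return loose fittings to stock with the tipping tray

TASK

Put the loose fittings back into stock by way of the tipping tray. First set all the loose couplings together on the levelled tray and tip them off into the bin that already holds a coupling; then level the tray, set all the loose nuts on it and tip them off into the bin that already holds a nut. Leave the tray level and empty, and do not disturb the other things on the bench.

Things in the scene. Friction and masses are not known exactly. Their poses are not given: they have to be found in the camera images.
- stand: stand of the tipping tray, fixed on the bench; origin at the centre of its underside. x points away from the robot, y to the two bins (left bin at +y, right bin at -y); turned a little from start to start.
- tray_pivot (a point): centre of the tray's pivot axis, 215 mm above the bench; the axis runs along the stand's x. Axes as the stand's.
- tray (a joint): tilt of the tipping tray, rad: 0 level, positive tips its left (+y) end down over the left bin, negative its right end over the right bin; stops at -0.78 and +0.78. A stiff pivot holds it wherever it is left, also with a load.
- tray_floor (a point): centre of the top face of the tray's floor, on the pivot axis; the axes turn with the tray, z square to the floor. The aluminium tray is 290 mm long along y, open at both y ends, 130 mm wide inside, with 36 mm high side walls 4 mm thick along its two long edges.
- tray_handle (a point): middle of the tray's handle: a black round bar, 26 mm thick, 55 mm long, parallel to the pivot axis, on an upright arm at the tray wall far from the robot; 120 mm above the tray floor, 99 mm beyond its centre (x). It swings with the tray: to +y as the tray tips left. Best pinched from above, fingers closing along the stand's y.
- bin_left: fixed blue open bin on the tray's left side (+y), 150 (x) by 210 mm (y) outside, walls 4 mm, inner floor 5 mm up, three walls 80 mm high, the one away from the tray 110 mm. Origin at the centre of its underside, axes as the stand's. One bin holds the stock coupling, the other the stock nut.
- bin_right: fixed blue open bin on the tray's right side (-y), 150 (x) by 210 mm (y) outside, walls 4 mm, inner floor 5 mm up, three walls 80 mm high, the one away from the tray 110 mm. Origin at the centre of its underside, axes as the stand's. One bin holds the stock coupling, the other the stock nut.
- stock_coupling: a coupling like the others, in one of the bins from the start: it marks the bin for couplings. Origin at its centre.
- stock_nut: a nut like the others, in the other bin from the start: it marks the bin for nuts. Origin at its centre.
- coupling1: loose steel pipe coupling, 100 mm long: two hexagonal collars (46 mm across flats, 53 across corners, 18 wide, 34 from the middle), between them a round waist 40 mm thick and 50 long, and a 32 mm thick stub at each end; 0.25 kg. Origin at its centre, 23 mm above what it lies on; x along its length. Two or three are on the bench at the start.
- coupling2: loose steel pipe coupling, 100 mm long: two hexagonal collars (46 mm across flats, 53 across corners, 18 wide, 34 from the middle), between them a round waist 40 mm thick and 50 long, and a 32 mm thick stub at each end; 0.25 kg. Origin at its centre, 23 mm above what it lies on; x along its length. Two or three are on the bench at the start.
- coupling3: loose steel pipe coupling, 100 mm long: two hexagonal collars (46 mm across flats, 53 across corners, 18 wide, 34 from the middle), between them a round waist 40 mm thick and 50 long, and a 32 mm thick stub at each end; 0.25 kg. Origin at its centre, 23 mm above what it lies on; x along its length. Two or three are on the bench at the start.
- nut1: loose steel hexagon nut, 50 mm across flats (58 mm across corners), 36 mm high, with a 28 mm bore plugged just below its faces (grasp it outside); 0.2 kg. Origin at its centre (18 mm above what it lies on), z along the bore; flats face its own +y and -y and every 60 degrees from there. It starts lying flat. One or two are on the bench.
- nut2: loose steel hexagon nut, 50 mm across flats (58 mm across corners), 36 mm high, with a 28 mm bore plugged just below its faces (grasp it outside); 0.2 kg. Origin at its centre (18 mm above what it lies on), z along the bore; flats face its own +y and -y and every 60 degrees from there. It starts lying flat. One or two are on the bench.
- flange_disc: bystander: a round steel flange, 70 mm across and 14 mm thick, lying flat among the fittings. Origin at the underside.
- flange_plate: bystander: a square steel flange plate, 64 x 64 x 18 mm, lying flat among the fittings. Origin at the underside.
- spray_can: bystander: a spray can, 60 mm across and 170 mm tall, standing on the left. Origin at the underside.
- tape_roll: bystander: a roll of tape, 100 mm across and 45 mm high, lying flat on the right. Origin at the underside.
Mind the look-alikes: they are no part of the job. What is shaped like the nut2 but turquoise or yellow is not meant.

How it is judged (in metres and radians):
On the way, in this order (a step that is already met when the one before it is completed fails the run):
1. all loose couplings lie on the level tray, released (x of coupling1 in the frame of tray_floor between -0.068 and 0.068 m and y of coupling1 in the frame of tray_floor between -0.145 and 0.145 m and z of coupling1 in the frame of tray_floor between 0.01 and 0.09 m and x of coupling2 in the frame of tray_floor between -0.068 and 0.068 m and y of coupling2 in the frame of tray_floor between -0.145 and 0.145 m and z of coupling2 in the frame of tray_floor between 0.01 and 0.09 m and x of coupling3 in the frame of tray_floor between -0.068 and 0.068 m and y of coupling3 in the frame of tray_floor between -0.145 and 0.145 m and z of coupling3 in the frame of tray_floor between 0.01 and 0.09 m and value of joint tray between -0.17 and 0.17 rad and contact force between each of coupling1, coupling2, coupling3 and the fingers below 0.3 N), for 0.2 s.
2. the tray is tipped towards the bin with the stock coupling and all couplings are in that bin (((x of stock_coupling in the frame of bin_left between -0.073 and 0.073 m and y of stock_coupling in the frame of bin_left between -0.103 and 0.103 m and height (world z) of each of stock_coupling, coupling1, coupling2, coupling3 below 0.095 m and x of coupling1 in the frame of bin_left between -0.073 and 0.073 m and y of coupling1 in the frame of bin_left between -0.103 and 0.103 m and x of coupling2 in the frame of bin_left between -0.073 and 0.073 m and y of coupling2 in the frame of bin_left between -0.103 and 0.103 m and x of coupling3 in the frame of bin_left between -0.073 and 0.073 m and y of coupling3 in the frame of bin_left between -0.103 and 0.103 m and value of joint tray above 0.5 rad) or (x of stock_coupling in the frame of bin_right between -0.073 and 0.073 m and y of stock_coupling in the frame of bin_right between -0.103 and 0.103 m and height (world z) of each of stock_coupling, coupling1, coupling2, coupling3 below 0.095 m and x of coupling1 in the frame of bin_right between -0.073 and 0.073 m and y of coupling1 in the frame of bin_right between -0.103 and 0.103 m and x of coupling2 in the frame of bin_right between -0.073 and 0.073 m and y of coupling2 in the frame of bin_right between -0.103 and 0.103 m and x of coupling3 in the frame of bin_right between -0.073 and 0.073 m and y of coupling3 in the frame of bin_right between -0.103 and 0.103 m and value of joint tray below -0.5 rad))), for 0.2 s.
3. all loose nuts lie on the level tray, released (x of nut1 in the frame of tray_floor between -0.068 and 0.068 m and y of nut1 in the frame of tray_floor between -0.145 and 0.145 m and z of nut1 in the frame of tray_floor between 0.01 and 0.09 m and x of nut2 in the frame of tray_floor between -0.068 and 0.068 m and y of nut2 in the frame of tray_floor between -0.145 and 0.145 m and z of nut2 in the frame of tray_floor between 0.01 and 0.09 m and value of joint tray between -0.17 and 0.17 rad and contact force between each of nut1, nut2 and the fingers below 0.3 N), for 0.2 s.
4. the tray is tipped towards the bin with the stock nut and all nuts are in that bin (((x of stock_nut in the frame of bin_left between -0.073 and 0.073 m and y of stock_nut in the frame of bin_left between -0.103 and 0.103 m and height (world z) of each of stock_nut, nut1, nut2 below 0.095 m and x of nut1 in the frame of bin_left between -0.073 and 0.073 m and y of nut1 in the frame of bin_left between -0.103 and 0.103 m and x of nut2 in the frame of bin_left between -0.073 and 0.073 m and y of nut2 in the frame of bin_left between -0.103 and 0.103 m and value of joint tray above 0.5 rad) or (x of stock_nut in the frame of bin_right between -0.073 and 0.073 m and y of stock_nut in the frame of bin_right between -0.103 and 0.103 m and height (world z) of each of stock_nut, nut1, nut2 below 0.095 m and x of nut1 in the frame of bin_right between -0.073 and 0.073 m and y of nut1 in the frame of bin_right between -0.103 and 0.103 m and x of nut2 in the frame of bin_right between -0.073 and 0.073 m and y of nut2 in the frame of bin_right between -0.103 and 0.103 m and value of joint tray below -0.5 rad))), for 0.2 s.
At the end, for the whole second after the job is handed in: All couplings lie in the bin of the stock coupling and all nuts in the bin of the stock nut (centres inside the walls and below 95 mm), at rest; the tray is empty and level within 0.12 rad ((((x of coupling1 in the frame of bin_left between -0.073 and 0.073 m and y of coupling1 in the frame of bin_left between -0.103 and 0.103 m and height (world z) of each of coupling1, coupling2, coupling3, stock_coupling below 0.095 m and x of coupling2 in the frame of bin_left between -0.073 and 0.073 m and y of coupling2 in the frame of bin_left between -0.103 and 0.103 m and x of coupling3 in the frame of bin_left between -0.073 and 0.073 m and y of coupling3 in the frame of bin_left between -0.103 and 0.103 m and x of stock_coupling in the frame of bin_left between -0.073 and 0.073 m and y of stock_coupling in the frame of bin_left between -0.103 and 0.103 m) and (x of nut1 in the frame of bin_right between -0.073 and 0.073 m and y of nut1 in the frame of bin_right between -0.103 and 0.103 m and height (world z) of each of nut1, nut2, stock_nut below 0.095 m and x of nut2 in the frame of bin_right between -0.073 and 0.073 m and y of nut2 in the frame of bin_right between -0.103 and 0.103 m and x of stock_nut in the frame of bin_right between -0.073 and 0.073 m and y of stock_nut in the frame of bin_right between -0.103 and 0.103 m)) or ((x of coupling1 in the frame of bin_right between -0.073 and 0.073 m and y of coupling1 in the frame of bin_right between -0.103 and 0.103 m and height (world z) of each of coupling1, coupling2, coupling3, stock_coupling below 0.095 m and x of coupling2 in the frame of bin_right between -0.073 and 0.073 m and y of coupling2 in the frame of bin_right between -0.103 and 0.103 m and x of coupling3 in the frame of bin_right between -0.073 and 0.073 m and y of coupling3 in the frame of bin_right between -0.103 and 0.103 m and x of stock_coupling in the frame of bin_right between -0.073 and 0.073 m and y of stock_coupling in the frame of bin_right between -0.103 and 0.103 m) and (x of nut1 in the frame of bin_left between -0.073 and 0.073 m and y of nut1 in the frame of bin_left between -0.103 and 0.103 m and height (world z) of each of nut1, nut2, stock_nut below 0.095 m and x of nut2 in the frame of bin_left between -0.073 and 0.073 m and y of nut2 in the frame of bin_left between -0.103 and 0.103 m and x of stock_nut in the frame of bin_left between -0.073 and 0.073 m and y of stock_nut in the frame of bin_left between -0.103 and 0.103 m))) and value of joint tray between -0.12 and 0.12 rad and velocity of joint tray between -0.05 and 0.05 rad/s and linear speed of each of coupling1, coupling2, coupling3, nut1, nut2 below 0.03 m/s); the robot touches nothing.
It fails at once if a bystander (flange, flange plate, can, tape) was shifted by more than 60 mm (distance of any of flange_disc, flange_plate, spray_can, tape_roll from where it was at the start of the episode above 0.06 m).
Of coupling1, coupling2, coupling3 only 2 to 3 are there at a start; the rules pass over those that are not, and their reading is None.
Of nut1, nut2 only 1 to 2 are there at a start; the rules pass over those that are not, and their reading is None.
At some moment in a run one of nut1, nut2 may be knocked a few centimetres aside while the robot is not near it.
Once in a run the grip may slacken for a moment while it holds something.
It also fails if it takes over 210 s, if anything falls off the work surface, if the arm or the gripper's body presses on something with over 40 N, if the wrist force passes 120 N, or if a joint passes its speed limit or range.

ROBOT

A 6-joint arm with a two-finger parallel gripper is mounted at the origin on the work surface. World frame = base frame: x ahead of the robot, y to its left, z up, the work surface at z = 0. Lengths are in m, angles in degrees, forces in N, time in s.
With the tool pointing down it reaches from about 0.25 to 0.775 m from the base axis. Payload 4 kg.
Tool frame: the origin (TCP) lies midway between the tips of the shut fingers; the grasp point (between the pads) lies 19 mm behind it (env.pinch_z is the distance from the TCP to the grasp point, in m); z points along the fingers, y is the line along which they close (so a half turn about z gives the same grasp; the last joint's range is limited). The gripper opens to 85 mm and grips with 20 to 120 N. Pads are 22 mm wide; open, the fingers measure 114 mm over their backs; the gripper's body (76 mm by 85 mm) begins 54 mm behind the grasp point. The pads swing forward as they close: fully open they stand 13 mm farther back than shut.
Start: joints at [70.869, 4.996, 78.535, -0, 96.463, -5.907], TCP at [0.126, 0.535, 0.231] pointing down, gripper open.
Joint ranges: [-177.83, 177.83], [-43.37, 116.18], [15.69, 146.23], [-61.86, 241.86], [9.47, 152.12], [-147.06, 147.06]. Speed limits (degrees/s): [159.86, 159.86, 180, 180, 180, 180].

INTERFACE

Orientations are given as a 3x3 rotation matrix whose columns are the frame's x, y, z axes.
In Python, from workcell import env gives the robot as it stands.
- The arm moves only by the tool drive_tool, never from a script. Its arguments are lists of equal length, an entry for each row: "delta_pos": the shift along the tool's x, y, z as a fraction of full scale, a list of three; "rot": the turn, a rotation vector about the tool's x, y, z as a fraction of full scale, a list of three; "jaw": the closure, from -1 (fully open) to 1 (shut). A call has exactly 8 rows; each row shifts and turns the commanded pose from where the row before left it, along the tool's axes as they then stand; what a row does not reach is not made up. Full scale, the value 1, is 0.02 m for a shift and 5 degrees for a turn. A row lasts 1/12 s, in which the tool goes at most 41.7 mm and 7.16 degrees, less where a joint would pass 70% of its speed; a pose out of reach is approached as far as the arm can. A call with a number of a shift or a turn outside -1 to 1 is refused whole. A call with a gripper value outside its range is refused whole. The fingers move at their own pace and stop on an object; "grip_force" is the grip in N (left out, the last holds). Time passes only in rows, so rows that do not move let the fingers close, or fill a call up. It gives the time, the measured TCP pose, the force, the opening and the grip force at its end, in the units of the state.
- env.sense(): the state, without advancing time (a new reading comes with each control period).
- env.camera(name): name is "scene" or "top" or "wrist"; returns a dict with "frame" (480x640x3 uint8, red, green, blue), "fx", "fy", "cx", "cy" (pixels), "D" ([k1, k2, p1, p2, k3] as OpenCV has them; the pictures are not rectified), "rvec" (rotation vector, rad) and "tvec" (3), from world to camera coordinates, as OpenCV has them. Camera axes: x right, y down, z forward; pixel columns grow to the right and rows downward; lengths in m; the calibration is good to about 2 mm. A picture is of the moment at which its call begins. There is no depth.
- env.close_job(): hands the job in; it is judged then, once.
The state is a dict: "time": time; "joints": joint angles; "joint_vel": joint speeds; "joint_efforts": joint torques, N m; "tool_pos": TCP position; "eef_rot": TCP orientation; "force": force on the tool from outside, world axes, zero at the start; "moment": the same for the moment, N m; "opening": finger opening in m; "finger_force": force on a finger pad.
Only numpy, scipy, OpenCV 4.12 (cv2) and the standard library are available. Lean on these libraries where they do the work, as an engineer would, in place of code of your own. Each camera call takes 0.05 s, during which the arm holds its last target. There are 200 camera calls.

## Working session

There is one attempt and no reset: what is moved stays moved. The work goes in short steps, Python scripts to look and compute and a tool call to move; the robot and the scene stay as the last step left them, time stands still between calls to the robot, and variables do not carry over. Pictures are saved under pics/ and viewed, at most 14 in all, crops included, and the job is handed in when it is done.

Besides the shell and the picture viewer there is one more tool, called by a JSON object that holds its "op" and its "data". drive_tool: Moves the arm, as the interface text tells. Its arguments: {"type":"object","properties":{"delta_pos":{"type":"array"},"rot":{"type":"array"},"jaw":{"type":"array"},"grip_force":{"type":"number"}},"required":["delta_pos","rot","jaw"]}

```bash
ls; mkdir -p pics; python3 - <<'E'
from workcell import env
import cv2,numpy as np
s=env.sense(); print(s['time'],s['tool_pos'],s['opening'])
for n in('top','scene'):
    c=env.camera(n); cv2.imwrite(f'pics/{n}0.png',c['frame'][:,:,::-1]); np.save(f'{n}.npy',c,allow_pickle=True)
    R=cv2.Rodrigues(np.array(c['rvec'],float))[0]; print(n,-R.T@np.array(c['tvec']).ravel(),R.tolist(),c['fx'],c['D'])
print(env.pinch_z)
E
```

```text
pics
0.0 [0.12564555 0.5349408  0.23011586] 0.08548918789805508
top [0.41868016 0.00447102 1.45958421] [[0.024780242086738347, -0.9995429968213977, 0.01731291735733315], [-0.998407620521072, -0.025622577223056275, -0.050256410754243884], [0.050677044976728716, -0.016039982598112228, -0.9985862787314268]] 519.2983652128155 [-0.1508009  0.         0.         0.         0.       ]
scene [ 1.62160711 -0.43027239  1.04205803] [[0.36173145896663383, 0.932112195568226, 0.017810291037821613], [0.5459088657927601, -0.19629123948640737, -0.8145264019967384], [-0.7557339888100396, 0.3043626195410192, -0.5798530279160365]] 603.6997400995722 [-0.04718623  0.          0.          0.          0.        ]
0.0187
```

View pics/top0.png

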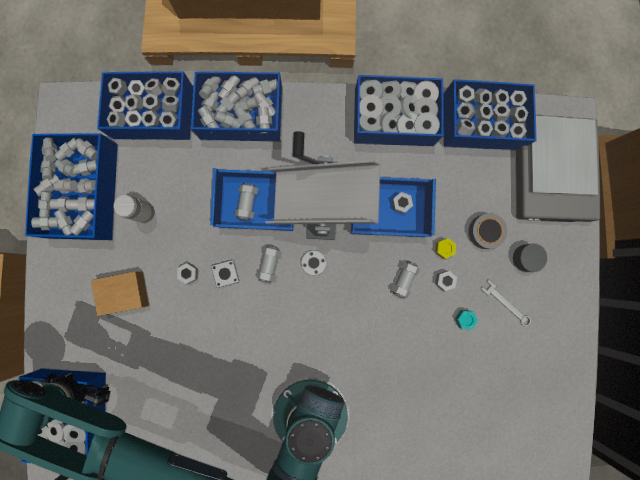

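View pics/scene0.png

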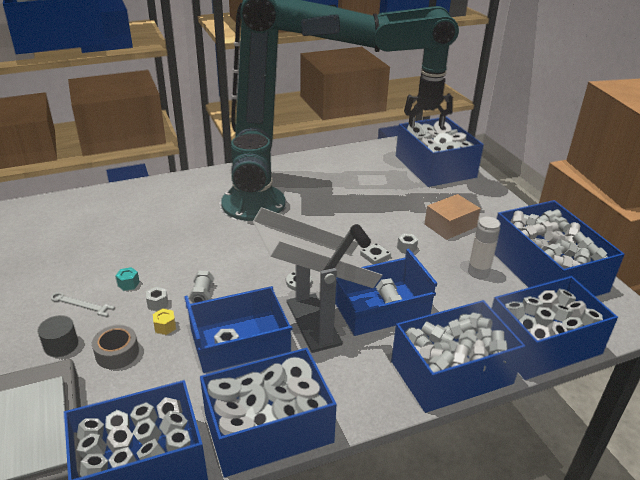

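Top view: steel couplings at (269,264) and (404,280). Steel nuts are at (187,272) and (446,281). The look-alikes are yellow at (446,248) and turquoise at (466,320), and the bystanders are the plate at (224,273), disc at (313,262), can and tape. Stock coupling is in the left bin at (246,202) and stock nut in the right bin at (402,202). The tray is tipped left, with its handle at (298,145). I'll measure these next.

```bash
cat > h.py <<'E'
import cv2,numpy as np
from scipy.spatial.transform import Rotation as Ro
def ray(c,uv):
    K=np.array([[c['fx'],0,c['cx']],[0,c['fy'],c['cy']],[0,0,1.]])
    p=cv2.undistortPoints(np.array(uv,float).reshape(-1,1,2),K,np.array(c['D'],float)).reshape(-1,2)
    R=cv2.Rodrigues(np.array(c['rvec'],float))[0]; o=-R.T@np.array(c['tvec'],float).ravel()
    d=np.c_[p,np.ones(len(p))]@R; return o,d/np.linalg.norm(d,axis=1)[:,None]
def onz(c,uv,z):
    o,d=ray(c,uv); return o+d*((z-o[2])/d[:,2])[:,None]
def tri(rs):  # list of (o,d): point, residual
    A=sum(np.eye(3)-np.outer(d,d) for o,d in rs); b=sum((np.eye(3)-np.outer(d,d))@o for o,d in rs)
    p=np.linalg.solve(A,b); return p,max(np.linalg.norm(np.cross(p-o,d)) for o,d in rs)
def proj(c,P):
    K=np.array([[c['fx'],0,c['cx']],[0,c['fy'],c['cy']],[0,0,1.]])
    return cv2.projectPoints(np.array(P,float).reshape(-1,3),np.array(c['rvec'],float),np.array(c['tvec'],float),K,np.array(c['D'],float))[0].reshape(-1,2)
def blobs(c,lo=150,amin=60,box=None,morph=5):
    f=c['frame']; hsv=cv2.cvtColor(f,cv2.COLOR_RGB2HSV)
    m=((hsv[:,:,2]>lo)&(hsv[:,:,1]<60)).astype(np.uint8)
    if box: k=np.zeros_like(m); k[box[1]:box[3],box[0]:box[2]]=1; m&=k
    m=cv2.morphologyEx(m,cv2.MORPH_CLOSE,np.ones((morph,morph)))
    cs=cv2.findContours(m,cv2.RETR_EXTERNAL,cv2.CHAIN_APPROX_NONE)[0]
    return [k for k in cs if cv2.contourArea(k)>amin]
def load(n): return np.load(n+'.npy',allow_pickle=True).item()
E
python3 - <<'E'
from h import *
t=load('top'); s=load('scene')
print(t['frame'][300,350],t['frame'][264,269],t['frame'][290,240])
for name,c,box in(('top',t,(160,235,480,340)),('scene',s,(100,200,440,320))):
    for k in blobs(c,195,40,box):
        r=cv2.minAreaRect(k); print(name,np.round(r[0],1),np.round(r[1],1),round(r[2]), cv2.contourArea(k), np.round(onz(c,r[0],.036)[0],3))
# blue bin contours & black handle, top
hsv=cv2.cvtColor(t['frame'],cv2.COLOR_RGB2HSV)
m=((hsv[:,:,0]>100)&(hsv[:,:,0]<125)&(hsv[:,:,1]>140)).astype(np.uint8); m[:,:205]=0;m[:,440:]=0;m[:150]=0;m[245:]=0
for k in cv2.findContours(m,0,2)[0]:
    if cv2.contourArea(k)>200: print('bin',cv2.boundingRect(k),cv2.minAreaRect(k),cv2.approxPolyDP(k,4,True).reshape(-1,2).tolist())
for f in (t,s):
    g=f['frame'].max(2)<45
    n,_,st,ce=cv2.connectedComponentsWithStats(g.astype(np.uint8))
    for i in range(1,n):
        if 80<st[i,4]<1500: print('dark',st[i],ce[i])
def crop(c,b,f): return cv2.resize(c['frame'][b[1]:b[3],b[0]:b[2],::-1],None,fx=f,fy=f,interpolation=cv2.INTER_CUBIC)
a=crop(t,(165,125,485,335),2.5); cv2.imwrite('pics/crop1.png',a)
cv2.imwrite('pics/crop2.png',crop(s,(110,200,470,390),2.2))
E
```

```text
[136 136 133] [174 175 173] [145 143 141]
scene [155.8 293.1] [11.9 20.1] 66 165.5 [ 0.396 -0.371  0.036]
scene [391.1 289.2] [24.7  8.5] 62 111.0 [0.586 0.199 0.036]
scene [290.5 279.5] [11.  7.] 90 45.0 [ 0.46  -0.032  0.036]
scene [200.1 280.4] [ 8.7 21.6] 14 92.5 [ 0.384 -0.254  0.036]
scene [375.6 251.3] [22.7 14.5] 36 202.0 [0.424 0.233 0.036]
scene [408.5 238.2] [17.1  8.9] 7 108.0 [0.399 0.351 0.036]
bin (351, 177, 85, 60) ((393.32666015625, 206.33306884765625), (82.61393737792969, 57.95365905761719), 2.2906100749969482) [[351, 231], [433, 234], [435, 179], [430, 235], [423, 232], [423, 182], [431, 180], [380, 177], [384, 180], [379, 222], [353, 224]]
bin (211, 168, 82, 63) ((252.206787109375, 199.0088653564453), (82.16742706298828, 58.77461242675781), 2.4540317058563232) [[214, 168], [213, 226], [292, 230], [291, 224], [264, 223], [273, 220], [275, 172]]
dark [293 132  11  25 169] [297.82248521 144.74556213]
dark [513 245  14  26 159] [518.26415094 257.40880503]
dark [305 385  38  17 274] [323.32846715 393.0729927 ]
dark [286 390  29  44 246] [295.7398374  410.75609756]
dark [284 402  10  23  82] [287.36585366 411.19512195]
dark [   0  414  104   66 1412] [ 54.77832861 452.39164306]
dark [267 438  22  42 245] [276.51020408 467.39183673]
dark [148   0   8  22  82] [151.47560976   9.74390244]
dark [161   0   9  29  82] [164.32926829   9.51219512]
dark [242   0  61  34 974] [262.16221766  16.65605749]
dark [236   4   6  38 132] [237.79545455  22.31060606]
dark [431  21  24  25 395] [443.16708861  32.78734177]
dark [478  21  13  58 142] [483.65492958  48.44366197]
dark [335  36  45  16 218] [360.0733945   41.59633028]
dark [417  79  35  50 696] [433.13936782  96.39511494]
dark [232  99   4  32  84] [233.13095238 113.79761905]
dark [404  98  12  28 120] [409.41666667 109.93333333]
```

View pics/crop1.png

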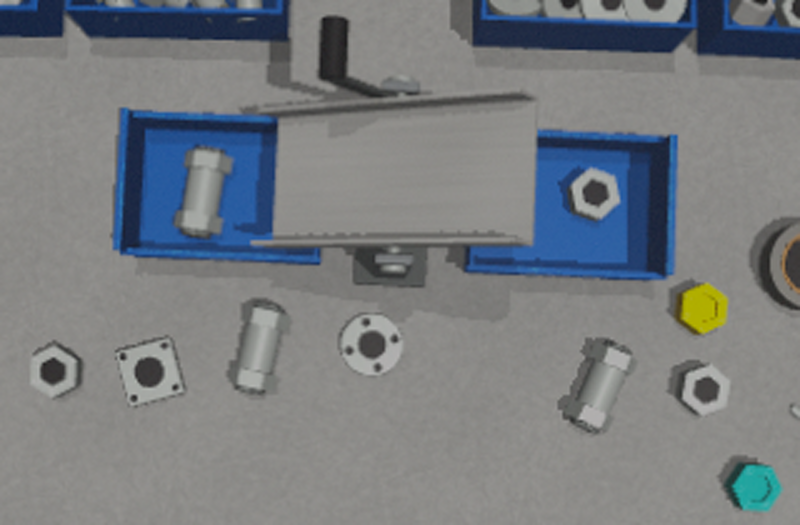

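View pics/crop2.png

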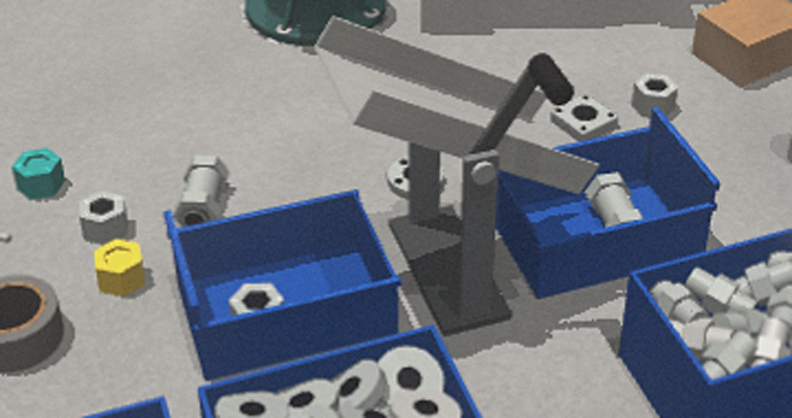

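Crops confirm that the two plain-steel nuts, at (187,272) and (446,281), are the loose nuts. The yellow one at (446,248) and the turquoise one at (466,320) have closed faces and the wrong colour. The handle bar points away from the robot, at top (298.6,144.2) and scene (361,236). Next I'll triangulate these points.

```bash
python3 - <<'E'
from h import *
t=load('top'); s=load('scene')
q1=lambda u,v:(165+u/2.5,125+v/2.5); q2=lambda u,v:(110+u/2.2,200+v/2.2)
T=lambda a,b: tri([(ray(t,a)[0],ray(t,a)[1][0]),(ray(s,b)[0],ray(s,b)[1][0])])
print('handle',T(q1(334,48),q2(552,79)))
print('bolt far',T(q1(401,82),q2(485,171)))
for n,a in (('near',q1(394,260)),('far',q1(401,80))): print(n,onz(t,a,.215))
L=[q1(118,250),q1(320,263),q1(466,271),q1(672,278)]; P=onz(t,L,.08); print(P); 
for i,j in((0,1),(2,3),(0,3)): print('yaw',np.degrees(np.arctan2(P[i,0]-P[j,0],-(P[i,1]-P[j,1]))*1),np.linalg.norm(P[i]-P[j]))
print('backs',onz(t,[q1(123,110),q1(676,136)],.11))
print('nut L',T(q1(54,371),q2(655,86)),'nut R',T(q1(706,390),q2(102,207)))
print('stock nut',T(q1(595,193),q2(256,299)))
for k in blobs(t,158,100,(170,240,480,310)):
    r=cv2.minAreaRect(k); e=cv2.fitEllipse(k); print(np.round(r[0],1),np.round(r[1],1),round(r[2]),np.round(e[0],1),np.round(e[1],1),round(e[2]), cv2.contourArea(k), np.round(onz(t,e[0],.036)[0],3))
E
```

```text
handle (array([0.69327927, 0.04328119, 0.31242856]), np.float64(0.0022910932689482926))
bolt far (array([ 0.68551132, -0.01950194,  0.21089858]), np.float64(0.002518095282661665))
near [[ 0.51007833 -0.01920784  0.215     ]]
far [[ 0.68567657 -0.02170958  0.215     ]]
[[ 0.52323101  0.27352184  0.08      ]
 [ 0.51475155  0.05692671  0.08      ]
 [ 0.51025073 -0.09885253  0.08      ]
 [ 0.50859839 -0.3215136   0.08      ]]
yaw 177.75807962922073 0.2167610398901153
yaw 179.57482359075524 0.2226671997621965
yaw 178.591313336985 0.5952153246843767
backs [[ 0.66914119  0.26839269  0.11      ]
 [ 0.65780271 -0.31733351  0.11      ]]
nut L (array([0.3916379 , 0.35230043, 0.02705373]), np.float64(0.0013648747901731009)) nut R (array([ 0.38845276, -0.37218559,  0.02771568]), np.float64(0.002382078173467665))
stock nut (array([ 0.60428493, -0.24248859,  0.03541989]), np.float64(0.001636586287502194))
[447.3 280.3] [19.1 17. ] 45 [447.2 280.6] [17.6 17.9] 14 241.0 [ 0.389 -0.372  0.036]
[406.6 279.5] [ 9.  30.6] 24 [406.4 279.6] [10.4 33.2] 24 152.0 [ 0.39  -0.257  0.036]
[185.4 273.4] [16.2 19.1] 7 [185.4 273.2] [16.4 17.9] 27 223.5 [0.392 0.352 0.036]
[224.4 273.5] [21.3 21.1] 75 [224.1 273.9] [23.  24.5] 123 404.0 [0.393 0.244 0.036]
[313.3 262.8] [22.6 23.3] 45 [313.3 262.5] [22.9 23.3] 39 418.5 [0.431 0.001 0.036]
[267.7 263.9] [ 8.5 31. ] 13 [267.7 263.8] [ 9.3 33.9] 14 143.5 [0.424 0.125 0.036]
```

```bash
cat >> h.py <<'E'
def plan(R,p,targets):
    """print tool-frame shifts (units of 0.02) for a list of world targets, R fixed"""
    p=np.array(p,float)
    for q in targets:
        u=np.array(R).T@(np.array(q)-p)/0.02; print(np.round(q,3),'units',np.round(u,2),'rows',int(np.ceil(abs(u).max())),'per8',np.round(u/8,3)); p=np.array(q,float)
def yawinfo(R,ydir):
    """turn about tool z (deg) that brings tool y onto the line ydir"""
    d=np.array(R).T@np.array([ydir[0],ydir[1],0]); a=np.degrees(np.arctan2(-d[0],d[1])); return (a+90)%180-90
E
python3 - <<'E'
from h import *
from workcell import env
s=env.sense(); R=np.array(s['eef_rot']); print(np.round(R,3),s['joints'])
c=env.camera('wrist'); cv2.imwrite('pics/w0.png',c['frame'][:,:,::-1]); Rc=cv2.Rodrigues(np.array(c['rvec'],float))[0]; o=-Rc.T@np.array(c['tvec']).ravel()
print('cam in tool',R.T@(o-s['tool_pos']),'axes in tool\n',np.round(R.T@Rc.T,3),c['fx'])
print('yaw to stand y',yawinfo(R,(0.022,1)))
a=np.radians(yawinfo(R,(0.022,1))); R2=R@Ro.from_rotvec([0,0,a]).as_matrix()
plan(R2,s['tool_pos'],[(0.126,0.535,0.42),(0.33,0.36,0.42),(0.693,.043,.42),(0.693,.043,.295)])
E
```

```text
[[-0.973  0.229 -0.001]
 [ 0.229  0.973 -0.002]
 [ 0.    -0.002 -1.   ]] [ 7.08683978e+01  5.03819416e+00  7.86190650e+01 -5.64890894e-04
  9.64630567e+01 -5.90685927e+00]
cam in tool [ 0.08127066  0.00049656 -0.14199588] axes in tool
 [[ 0.001 -0.949 -0.316]
 [ 1.     0.     0.001]
 [-0.001 -0.316  0.949]] 354.6005957712794
yaw to stand y -11.964538502741306
[0.126 0.535 0.42 ] units [-0.01 -0.02 -9.49] rows 10 per8 [-1.000e-03 -2.000e-03 -1.186e+00]
[0.33 0.36 0.42] units [-1.039e+01 -8.520e+00  1.000e-02] rows 11 per8 [-1.299e+00 -1.065e+00  1.000e-03]
[0.693 0.043 0.42 ] units [-18.49 -15.45   0.02] rows 19 per8 [-2.312e+00 -1.931e+00  2.000e-03]
[0.693 0.043 0.295] units [-0.    0.01  6.25] rows 7 per8 [-0.     0.002  0.781]
```

{"op": "drive_tool", "data": {"delta_pos": [[0,0,-1],[0,0,-1],[0,0,-1],[0,0,-1],[0,0,-1],[0,0,-1],[0,0,-1],[0,0,-1]], "rot": [[0,0,-0.299],[0,0,-0.299],[0,0,-0.299],[0,0,-0.299],[0,0,-0.299],[0,0,-0.299],[0,0,-0.299],[0,0,-0.299]], "jaw": [-1,-1,-1,-1,-1,-1,-1,-1], "grip_force": 60}}

```text
time: 0.82
tool_pos: [0.1258, 0.5352, 0.3919]
eef_rot: [[-1.0, 0.021, -0.0], [0.021, 1.0, -0.001], [0.0, -0.001, -1.0]]
force: [1.0, 1.0, 0.0]
opening: 0.0853
finger_force: 0.0
```

{"op": "drive_tool", "data": {"delta_pos": [[-0.9,-0.75,-0.05],[-0.9,-0.75,-0.05],[-0.9,-0.75,-0.05],[-0.9,-0.75,-0.05],[-0.9,-0.75,-0.05],[-0.9,-0.75,-0.05],[-0.9,-0.75,-0.05],[-0.9,-0.75,-0.05]], "rot": [[0,0,0],[0,0,0],[0,0,0],[0,0,0],[0,0,0],[0,0,0],[0,0,0],[0,0,0]], "jaw": [-1,-1,-1,-1,-1,-1,-1,-1]}}

```text
time: 1.48
tool_pos: [0.2678, 0.4114, 0.3991]
eef_rot: [[-1.0, 0.022, -0.0], [0.022, 1.0, -0.0], [0.0, -0.0, -1.0]]
force: [0.0, -0.1, 0.1]
opening: 0.0857
finger_force: 0.0
```

{"op": "drive_tool", "data": {"delta_pos": [[-0.9,-0.75,-0.05],[-0.9,-0.75,-0.05],[-0.9,-0.75,-0.05],[-0.9,-0.75,-0.05],[-0.9,-0.75,-0.05],[-0.9,-0.75,-0.05],[-0.9,-0.75,-0.05],[-0.9,-0.75,-0.05]], "rot": [[0,0,0],[0,0,0],[0,0,0],[0,0,0],[0,0,0],[0,0,0],[0,0,0],[0,0,0]], "jaw": [-1,-1,-1,-1,-1,-1,-1,-1]}}

```text
time: 2.15
tool_pos: [0.4092, 0.2882, 0.407]
eef_rot: [[-1.0, 0.022, -0.001], [0.022, 1.0, -0.0], [0.001, -0.0, -1.0]]
force: [1.0, 0.8, -0.9]
opening: 0.0854
finger_force: 0.0
```

```bash
python3 - <<'E'
from h import *
from workcell import env
s=env.sense(); print(s['time'],s['tool_pos'],np.round(s['eef_rot'],3).tolist(),s['force'])
c=env.camera('wrist'); np.save('wA.npy',c,allow_pickle=True); cv2.imwrite('pics/wA.png',c['frame'][:,:,::-1])
plan(s['eef_rot'],s['tool_pos'],[(0.693,.043,.42),(0.693,.043,.295)])
E
```

```text
2.15 [0.4091676  0.28819912 0.40699476] [[-1.0, 0.022, -0.001], [0.022, 1.0, -0.0], [0.001, -0.0, -1.0]] [ 1.00432149  0.81997976 -0.8524131 ]
[0.693 0.043 0.42 ] units [-14.46 -11.94  -0.66] rows 15 per8 [-1.807 -1.493 -0.082]
[0.693 0.043 0.295] units [-0.    0.    6.25] rows 7 per8 [-0.     0.     0.781]
```

View pics/wA.png

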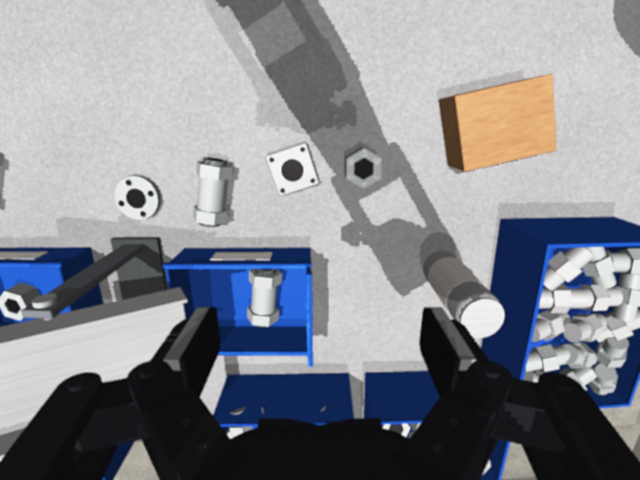

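The wrist image shows the left coupling at (213,190), the left nut at (363,168), the plate at (292,168) and the disc at (137,197). I'll move on to the handle and take a second view there.

{"op": "drive_tool", "data": {"delta_pos": [[-0.9,-0.75,-0.04],[-0.9,-0.75,-0.04],[-0.9,-0.75,-0.04],[-0.9,-0.75,-0.04],[-0.9,-0.75,-0.04],[-0.9,-0.75,-0.04],[-0.9,-0.75,-0.04],[-0.9,-0.75,-0.04]], "rot": [[0,0,0],[0,0,0],[0,0,0],[0,0,0],[0,0,0],[0,0,0],[0,0,0],[0,0,0]], "jaw": [-1,-1,-1,-1,-1,-1,-1,-1]}}

```text
time: 2.87
tool_pos: [0.5505, 0.1652, 0.4133]
eef_rot: [[-1.0, 0.022, -0.001], [0.022, 1.0, -0.0], [0.001, -0.0, -1.0]]
force: [-1.6, 0.4, -0.4]
opening: 0.0855
finger_force: 0.0
```

{"op": "drive_tool", "data": {"delta_pos": [[-0.9,-0.75,-0.04],[-0.9,-0.75,-0.04],[-0.9,-0.75,-0.04],[-0.9,-0.75,-0.04],[-0.9,-0.75,-0.04],[-0.9,-0.75,-0.04],[-0.9,-0.75,-0.04],[-0.9,-0.75,-0.04]], "rot": [[0,0,0],[0,0,0],[0,0,0],[0,0,0],[0,0,0],[0,0,0],[0,0,0],[0,0,0]], "jaw": [-1,-1,-1,-1,-1,-1,-1,-1]}}

```text
time: 3.53
tool_pos: [0.6918, 0.0422, 0.4195]
eef_rot: [[-1.0, 0.022, -0.001], [0.022, 1.0, 0.0], [0.001, 0.0, -1.0]]
force: [-0.3, 0.1, 0.4]
opening: 0.0853
finger_force: 0.0
```

```bash
python3 - <<'E'
from h import *
from workcell import env
s=env.sense(); print(s['time'],s['tool_pos'],s['joints'])
c=env.camera('wrist'); np.save('wB.npy',c,allow_pickle=True); cv2.imwrite('pics/wB.png',c['frame'][:,:,::-1])
print('handle pix',proj(c,(0.693,.043,.312)))
plan(s['eef_rot'],s['tool_pos'],[(0.694,.044,.295)])
E
```

```text
3.5333 [0.69177493 0.04218545 0.41954084] [-1.19846696e+00  2.97710115e+01  2.54965410e+01  9.70066503e-03
  1.24789355e+02 -8.99287432e+01]
handle pix [[319.36265796 238.68368587]]
[0.694 0.044 0.295] units [-0.12  0.09  6.23] rows 7 per8 [-0.014  0.012  0.778]
```

View pics/wB.png

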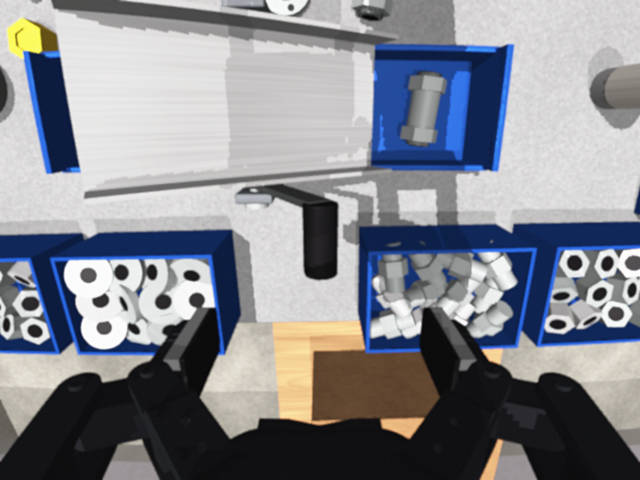

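Handle bar is centred at (320,239), as projected. Grasping it.

{"op": "drive_tool", "data": {"delta_pos": [[-0.02,0.01,0.8],[-0.02,0.01,0.8],[-0.02,0.01,0.8],[-0.02,0.01,0.8],[-0.01,0.01,0.8],[-0.01,0.01,0.8],[0,0.01,0.8],[0,0.01,0.8]], "rot": [[0,0,0],[0,0,0],[0,0,0],[0,0,0],[0,0,0],[0,0,0],[0,0,0],[0,0,0]], "jaw": [-1,-1,-1,-1,-1,-1,-1,-1]}}

```text
time: 4.25
tool_pos: [0.6928, 0.0447, 0.2906]
eef_rot: [[-1.0, 0.022, -0.001], [0.022, 1.0, 0.0], [0.001, 0.0, -1.0]]
force: [0.2, 0.4, -0.4]
opening: 0.0856
finger_force: 0.0
```

{"op": "drive_tool", "data": {"delta_pos": [[0,0,0],[0,0,0],[0,0,0],[0,0,0],[0,0,0],[0,0,0],[0,0,0],[0,0,0]], "rot": [[0,0,0],[0,0,0],[0,0,0],[0,0,0],[0,0,0],[0,0,0],[0,0,0],[0,0,0]], "jaw": [1,1,1,1,1,1,1,1]}}

```text
time: 4.92
tool_pos: [0.6936, 0.0439, 0.294]
eef_rot: [[-1.0, 0.023, 0.003], [0.023, 1.0, -0.001], [-0.003, -0.001, -1.0]]
force: [0.3, -2.4, 4.6]
opening: 0.0246
finger_force: 59.0
```

{"op": "drive_tool", "data": {"delta_pos": [[0,-0.37,-0.22],[0,-0.39,-0.19],[0,-0.4,-0.17],[0,-0.41,-0.14],[0,-0.42,-0.11],[0,-0.43,-0.08],[0,-0.44,-0.05],[0,-0.44,-0.02]], "rot": [[0,0,0],[0,0,0],[0,0,0],[0,0,0],[0,0,0],[0,0,0],[0,0,0],[0,0,0]], "jaw": [1,1,1,1,1,1,1,1]}}

```text
time: 5.58
tool_pos: [0.6929, -0.0134, 0.3185]
eef_rot: [[-1.0, 0.011, 0.012], [0.011, 1.0, 0.013], [-0.012, 0.013, -1.0]]
force: [0.6, 14.4, 12.4]
opening: 0.0245
finger_force: 58.1
```

{"op": "drive_tool", "data": {"delta_pos": [[0,0,0],[0,0,0],[0,0,0],[0,0,0],[0,0,0],[0,0,0],[0,0,0],[0,0,0]], "rot": [[0,0,0],[0,0,0],[0,0,0],[0,0,0],[0,0,0],[0,0,0],[0,0,0],[0,0,0]], "jaw": [1,1,-1,-1,-1,-1,-1,-1]}}

```text
time: 6.25
tool_pos: [0.6916, -0.0219, 0.3106]
eef_rot: [[-1.0, 0.023, -0.002], [0.023, 1.0, 0.0], [0.002, 0.0, -1.0]]
force: [0.5, 0.9, 0.0]
opening: 0.0851
finger_force: 0.0
```

{"op": "drive_tool", "data": {"delta_pos": [[0,0,-0.8],[0,0,-0.8],[0,0,-0.8],[0,0,-0.8],[0,0,-0.8],[0,0,-0.8],[0,0,-0.8],[0,0,-0.8]], "rot": [[0,0,0],[0,0,0],[0,0,0],[0,0,0],[0,0,0],[0,0,0],[0,0,0],[0,0,0]], "jaw": [-1,-1,-1,-1,-1,-1,-1,-1]}}

```text
time: 6.92
tool_pos: [0.6915, -0.0218, 0.4402]
eef_rot: [[-1.0, 0.022, -0.0], [0.022, 1.0, 0.0], [0.0, 0.0, -1.0]]
force: [0.0, -0.5, 0.6]
opening: 0.0853
finger_force: 0.0
```

```bash
python3 - <<'E'
from h import *
from workcell import env
s=env.sense(); print(s['time'],s['tool_pos'])
w=env.camera('wrist'); t=env.camera('top'); np.save('top1.npy',t,allow_pickle=True); np.save('wC.npy',w,allow_pickle=True)
cv2.imwrite('pics/c.png',np.vstack([cv2.resize(w['frame'],(480,360)),cv2.resize(t['frame'][110:340,150:470],(480,345))[:240]])[:600,:,::-1])
A=load('wA'); B=load('wB')
for n,c in(('A',A),('B',B)):
    for k in blobs(c,170,150,(170,130,400,260) if n=='A' else (0,0,640,20),7):
        r=cv2.minAreaRect(k); print(n,np.round(r[0],1),np.round(r[1],1),round(r[2]),cv2.contourArea(k),np.round(onz(c,r[0],.036),3))
E
```

```text
6.9167 [ 0.69151778 -0.02180972  0.44024915]
A [386.7 204. ] [34.6 46.8] 61 1146.0 [[0.446 0.388 0.036]]
A [390.5 137.5] [15. 17.] 90 182.0 [[0.35  0.39  0.036]]
A [273.  194.5] [129. 206.] 90 19629.5 [[0.428 0.221 0.036]]
B [546.    9.5] [ 19. 186.] 90 3517.0 [[0.465 0.354 0.036]]
B [254.5   9.5] [ 19. 257.] 90 2934.5 [[ 0.464 -0.037  0.036]]
B [45.   9.5] [19. 90.] 90 1176.0 [[ 0.446 -0.326  0.036]]
```

View pics/c.png

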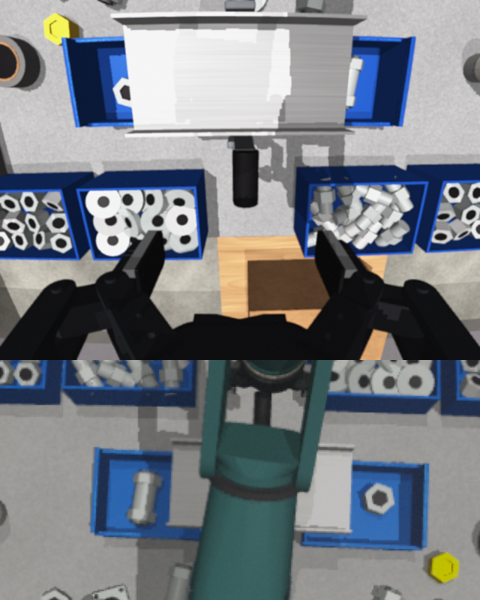

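```bash
python3 - <<'E'
from h import *
from workcell import env
s=env.sense(); t=load('top'); w=load('wC'); A=load('wA'); q1=lambda u,v:(165+u/2.5,125+v/2.5)
print('bar',onz(w,(326.7,237),.335))
o=lambda c,a:(ray(c,a)[0],ray(c,a)[1][0])
print('cpl L centre tri',tri([o(t,q1(259,347)),o(A,(213,190))]),'ends',E:=onz(t,[q1(266,305),q1(253,388)],.03))
d=(E[0]-E[1])[:2]; print(d); R=np.array(s['eef_rot']); y=yawinfo(R,(-d[1],d[0])); print('yaw',y)
print('nut L',tri([o(t,q1(54,371)),o(A,(363,168))]))
print('cplR',onz(t,[q1(615,345),q1(588,428)],.03))
R2=R@Ro.from_rotvec([0,0,np.radians(y)]).as_matrix()
plan(R,s['tool_pos'],[(.424,.125,.42)]); plan(R2,(.424,.125,.42),[(.424,.125,.2)])
E
```

```text
bar [[ 0.69084915 -0.01560584  0.335     ]]
cpl L centre tri (array([0.42372487, 0.1250252 , 0.00941417]), np.float64(0.0002951351732244076)) ends [[0.47034915 0.11705199 0.03      ]
 [0.37869809 0.12877511 0.03      ]]
[ 0.09165106 -0.01172312]
yaw 6.003551056235523
nut L (array([0.39205422, 0.35202438, 0.02773681]), np.float64(0.00148454361165168))
cplR [[ 0.43573668 -0.27014832  0.03      ]
 [ 0.34329523 -0.24178563  0.03      ]]
[0.424 0.125 0.42 ] units [13.56  7.04  1.06] rows 14 per8 [1.695 0.88  0.132]
[0.424 0.125 0.2  ] units [ 0.06 -0.   11.  ] rows 11 per8 [ 0.008 -0.     1.375]
```

{"op": "drive_tool", "data": {"delta_pos": [[0.85,0.44,0.07],[0.85,0.44,0.07],[0.85,0.44,0.07],[0.85,0.44,0.07],[0.85,0.44,0.07],[0.85,0.44,0.07],[0.85,0.44,0.07],[0.85,0.44,0.07]], "rot": [[0,0,0],[0,0,0],[0,0,0],[0,0,0],[0,0,0],[0,0,0],[0,0,0],[0,0,0]], "jaw": [-1,-1,-1,-1,-1,-1,-1,-1]}}

```text
time: 7.68
tool_pos: [0.556, 0.0521, 0.4268]
eef_rot: [[-1.0, 0.022, -0.002], [0.022, 1.0, 0.0], [0.002, 0.0, -1.0]]
force: [0.4, 0.6, 0.1]
opening: 0.0853
finger_force: 0.0
```

{"op": "drive_tool", "data": {"delta_pos": [[0.85,0.44,0.07],[0.85,0.44,0.07],[0.85,0.44,0.07],[0.85,0.44,0.07],[0.85,0.44,0.07],[0.85,0.44,0.07],[0.85,0.44,0.07],[0.85,0.44,0.07]], "rot": [[0,0,0],[0,0,0],[0,0,0],[0,0,0],[0,0,0],[0,0,0],[0,0,0],[0,0,0]], "jaw": [-1,-1,-1,-1,-1,-1,-1,-1]}}

```text
time: 8.35
tool_pos: [0.4216, 0.1254, 0.4156]
eef_rot: [[-1.0, 0.022, -0.002], [0.022, 1.0, -0.0], [0.002, -0.0, -1.0]]
force: [-0.2, 0.0, -0.4]
opening: 0.0854
finger_force: 0.0
```

{"op": "drive_tool", "data": {"delta_pos": [[0,0,1],[0,0,1],[0,0,1],[0,0,1],[0,0,1],[0,0,1],[0,0,1],[0,0,1]], "rot": [[0,0,0.15],[0,0,0.15],[0,0,0.15],[0,0,0.15],[0,0,0.15],[0,0,0.15],[0,0,0.15],[0,0,0.15]], "jaw": [-1,-1,-1,-1,-1,-1,-1,-1]}}

```text
time: 9.02
tool_pos: [0.4219, 0.125, 0.2547]
eef_rot: [[-0.992, 0.127, -0.002], [0.127, 0.992, -0.0], [0.002, -0.0, -1.0]]
force: [0.3, -0.7, -0.5]
opening: 0.0851
finger_force: 0.0
```

```bash
python3 - <<'E'
from h import *
from workcell import env
s=env.sense(); print(s['time'],s['tool_pos'])
w=env.camera('wrist'); np.save('wD.npy',w,allow_pickle=True)
cv2.imwrite('pics/d.png',w['frame'][:,:,::-1])
print(proj(w,(.424,.125,.023)))
E
```

```text
9.0167 [0.42186492 0.12495882 0.25467193]
[[318.83965107 203.58868906]]
```

View pics/d.png

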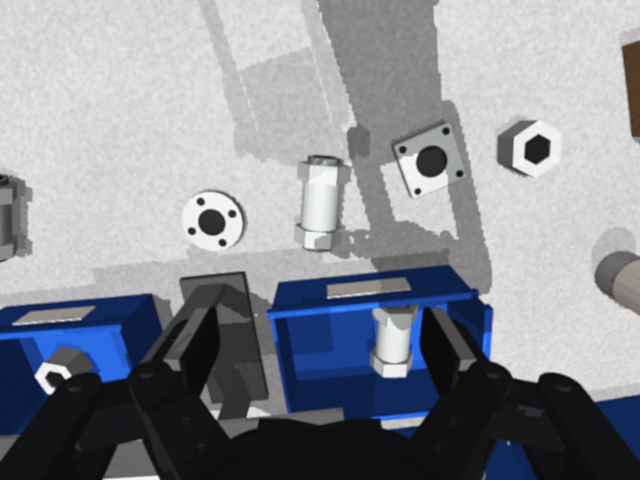

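Coupling at (320,203), as projected, with a clear corridor to the disc at (212,221) and the plate at (430,160).

```bash
python3 - <<'E'
from h import *
from workcell import env
s=env.sense(); w=load('wD');A=load('wA');t=load('top')
o=lambda c,a:(ray(c,a)[0],ray(c,a)[1][0])
print('cpl',tri([o(w,(320,203)),o(A,(213,190))]),'collar near',tri([o(w,(322,171)),o(A,(214.5,166))]))
print('nutL',tri([o(w,(537,149)),o(A,(363,168)),o(t,(186.6,273.4))]),'nut at .036',onz(w,(537,149),.036))
E=onz(w,[(323,172),(317.5,236)],.04); print(E,E.mean(0)); d=(E[1]-E[0])[:2]; R=np.array(s['eef_rot']); print('yaw',yawinfo(R,(-d[1],d[0])))
plan(R,s['tool_pos'],[(E.mean(0)[0],E.mean(0)[1],.008)])
E
```

```text
cpl (array([0.42386456, 0.12632546, 0.0149887 ]), np.float64(0.0013911126618192005)) collar near (array([0.38858554, 0.13279942, 0.01552017]), np.float64(0.0022737374522013624))
nutL (array([0.39158237, 0.35030482, 0.0385256 ]), np.float64(0.0020280294535569864)) nut at .036 [[0.39216382 0.35239293 0.036     ]]
[[0.38882193 0.13370929 0.04      ]
 [0.4547071  0.11964823 0.04      ]] [0.42176452 0.12667876 0.04      ]
yaw 4.714432289012194
[0.422 0.127 0.008] units [-0.2   0.15 12.1 ] rows 13 per8 [-0.025  0.018  1.512]
```

{"op": "drive_tool", "data": {"delta_pos": [[0,0.01,0.77],[0,0.01,0.77],[0,0.01,0.77],[0,0.01,0.77],[-0.01,0,0.77],[-0.01,0,0.77],[-0.01,0,0.77],[-0.01,0,0.77]], "rot": [[0,0,0.11],[0,0,0.11],[0,0,0.11],[0,0,0.11],[0,0,0.11],[0,0,0.11],[0,0,0.11],[0,0,0.11]], "jaw": [-1,-1,-1,-1,-1,-1,-1,-1]}}

```text
time: 9.73
tool_pos: [0.4231, 0.1257, 0.1329]
eef_rot: [[-0.979, 0.202, -0.001], [0.202, 0.979, 0.0], [0.001, -0.0, -1.0]]
force: [-1.4, -0.7, -0.9]
opening: 0.0855
finger_force: 0.0
```

{"op": "drive_tool", "data": {"delta_pos": [[0,0,0.77],[0,0,0.77],[0,0,0.77],[0,0,0.77],[0,0,0.77],[0,0,0.77],[0,0,0.77],[0,0,0.77]], "rot": [[0,0,0],[0,0,0],[0,0,0],[0,0,0],[0,0,0],[0,0,0],[0,0,0],[0,0,0]], "jaw": [-1,-1,-1,-1,-1,-1,-1,-1]}}

```text
time: 10.4
tool_pos: [0.4231, 0.1257, 0.0099]
eef_rot: [[-0.979, 0.202, -0.0], [0.202, 0.979, 0.0], [0.0, -0.0, -1.0]]
force: [-0.9, -0.6, 0.7]
opening: 0.0855
finger_force: 0.0
```

{"op": "drive_tool", "data": {"delta_pos": [[0,0,0],[0,0,0],[0,0,0],[0,0,0],[0,0,0],[0,0,0],[0,0,0],[0,0,0]], "rot": [[0,0,0],[0,0,0],[0,0,0],[0,0,0],[0,0,0],[0,0,0],[0,0,0],[0,0,0]], "jaw": [1,1,1,1,1,1,1,1]}}

```text
time: 11.07
tool_pos: [0.425, 0.126, 0.0125]
eef_rot: [[-0.979, 0.202, 0.003], [0.202, 0.979, 0.0], [-0.003, 0.001, -1.0]]
force: [-0.3, -0.6, 6.8]
opening: 0.0377
finger_force: 60.9
```

{"op": "drive_tool", "data": {"delta_pos": [[0,0,-1],[0,0,-1],[0,0,-1],[0,0,-1],[0,0,-1],[0,0,-1],[0,0,-1],[0,0,-1]], "rot": [[0,0,0],[0,0,0],[0,0,-0.15],[0,0,-0.15],[0,0,-0.15],[0,0,-0.15],[0,0,-0.15],[0,0,-0.15]], "jaw": [1,1,1,1,1,1,1,1], "grip_force": 90}}

```text
time: 11.73
tool_pos: [0.423, 0.1258, 0.1709]
eef_rot: [[-0.992, 0.124, -0.002], [0.124, 0.992, 0.0], [0.002, -0.0, -1.0]]
force: [0.5, -0.0, -2.6]
opening: 0.0372
finger_force: 90.6
```

{"op": "drive_tool", "data": {"delta_pos": [[0,0,-1],[0,0,-1],[0,0,-1],[0,0,-1],[0,0,-1],[0,0,-1],[0,0,-1],[0,0,-1]], "rot": [[0,0,-0.15],[0,0,-0.15],[0,0,-0.15],[0,0,-0.15],[0,0,-0.15],[0,0,-0.15],[0,0,-0.15],[0,0,-0.13]], "jaw": [1,1,1,1,1,1,1,1]}}

```text
time: 12.4
tool_pos: [0.4233, 0.1258, 0.3309]
eef_rot: [[-1.0, 0.021, -0.002], [0.021, 1.0, 0.0], [0.002, -0.0, -1.0]]
force: [-0.1, -0.0, -2.4]
opening: 0.0374
finger_force: 90.6
```

{"op": "drive_tool", "data": {"delta_pos": [[-0.55,-0.26,0],[-0.55,-0.26,0],[-0.55,-0.26,0],[-0.55,-0.26,0],[-0.55,-0.26,0],[-0.55,-0.26,0],[-0.55,-0.26,0],[-0.55,-0.26,0]], "rot": [[0,0,0],[0,0,0],[0,0,0],[0,0,0],[0,0,0],[0,0,0],[0,0,0],[0,0,0]], "jaw": [1,1,1,1,1,1,1,1]}}

```text
time: 13.07
tool_pos: [0.512, 0.0815, 0.3303]
eef_rot: [[-1.0, 0.022, -0.001], [0.022, 1.0, 0.0], [0.001, -0.0, -1.0]]
force: [-1.3, -0.1, -1.8]
opening: 0.037
finger_force: 90.9
```

{"op": "drive_tool", "data": {"delta_pos": [[-0.55,-0.26,0],[-0.55,-0.26,0],[-0.55,-0.26,0],[-0.55,-0.26,0],[-0.55,-0.26,0],[-0.55,-0.26,0],[-0.55,-0.26,0],[-0.55,-0.26,0]], "rot": [[0,0,0],[0,0,0],[0,0,0],[0,0,0],[0,0,0],[0,0,0],[0,0,0],[0,0,0]], "jaw": [1,1,1,1,1,1,1,1]}}

```text
time: 13.73
tool_pos: [0.599, 0.0382, 0.3308]
eef_rot: [[-1.0, 0.022, 0.0], [0.022, 1.0, 0.0], [-0.0, 0.0, -1.0]]
force: [-0.3, 0.2, -2.9]
opening: 0.0375
finger_force: 90.9
```

```bash
python3 - <<'E'
from h import *
from workcell import env
s=env.sense(); print(s['time'],s['tool_pos'],s['opening'],s['finger_force'])
w=env.camera('wrist'); np.save('wE.npy',w,allow_pickle=True)
cv2.imwrite('pics/e.png',w['frame'][:,:,::-1])
P=np.array([.598,-.0205,0]); X=np.array([1,-.022,0]);Y=np.array([.022,1,0])
print('tray corners .251',proj(w,[P+sx*.067*X+sy*.145*Y+[0,0,.251] for sx,sy in((-1,1),(1,1),(1,-1),(-1,-1))]).round().tolist())
t=env.camera('top'); np.save('top2.npy',t,allow_pickle=True)
plan(s['eef_rot'],s['tool_pos'],[(.5993,.0395,.3325),(.5993,.0395,.229)])
E
```

```text
13.7333 [0.5989822  0.03818748 0.33080891] 0.03748389126937143 90.93460321426392
tray corners .251 [[458.0, 148.0], [436.0, 336.0], [49.0, 333.0], [2.0, 152.0]]
[0.599 0.04  0.332] units [-0.01  0.07 -0.08] rows 1 per8 [-0.002  0.008 -0.011]
[0.599 0.04  0.229] units [ 0.   -0.    5.17] rows 6 per8 [ 0.    -0.     0.647]
```

View pics/e.png

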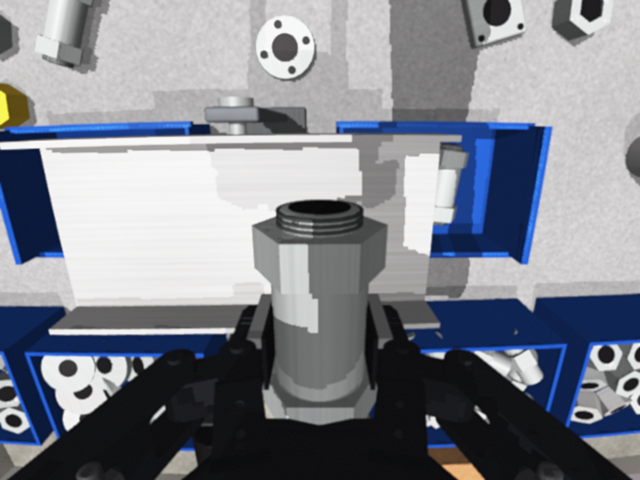

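Held coupling is in view. The tray walls run about y_px 137 and 330, so the tray centre is some 5 mm nearer the robot than I assumed. I'll correct for that and lower.

{"op": "drive_tool", "data": {"delta_pos": [[0.03,0.01,0.63],[0.03,0.01,0.63],[0.03,0.01,0.63],[0.03,0.01,0.63],[0.03,0.01,0.63],[0.03,0.01,0.63],[0.03,0.01,0.63],[0.03,0,0.63]], "rot": [[0,0,0],[0,0,0],[0,0,0],[0,0,0],[0,0,0],[0,0,0],[0,0,0],[0,0,0]], "jaw": [1,1,1,1,1,1,1,1]}}

```text
time: 14.5
tool_pos: [0.593, 0.0405, 0.2295]
eef_rot: [[-1.0, 0.022, 0.0], [0.022, 1.0, 0.0], [-0.0, 0.0, -1.0]]
force: [-0.3, 0.6, -2.7]
opening: 0.037
finger_force: 90.9
```

{"op": "drive_tool", "data": {"delta_pos": [[0,0,0.1],[0,0,0.1],[0,0,0],[0,0,0],[0,0,0],[0,0,0],[0,0,0],[0,0,0]], "rot": [[0,0,0],[0,0,0],[0,0,0],[0,0,0],[0,0,0],[0,0,0],[0,0,0],[0,0,0]], "jaw": [1,1,1,-0.6,-0.6,-0.6,-0.6,-0.6]}}

```text
time: 15.17
tool_pos: [0.5934, 0.0403, 0.2268]
eef_rot: [[-1.0, 0.022, 0.001], [0.022, 1.0, 0.0], [-0.001, 0.0, -1.0]]
force: [0.4, -0.4, 1.2]
opening: 0.0683
finger_force: 0.0
```

{"op": "drive_tool", "data": {"delta_pos": [[0,0,-0.8],[0,0,-0.8],[0,0,-0.8],[0,0,-0.8],[0,0,-0.8],[0,0,-0.8],[0,0,-0.8],[0,0,-0.8]], "rot": [[0,0,0],[0,0,0],[0,0,0],[0,0,0],[0,0,0],[0,0,0],[0,0,0],[0,0,0]], "jaw": [-1,-1,-1,-1,-1,-1,-1,-1]}}

```text
time: 15.83
tool_pos: [0.5931, 0.0402, 0.3552]
eef_rot: [[-1.0, 0.022, 0.001], [0.022, 1.0, 0.0], [-0.001, 0.0, -1.0]]
force: [0.5, -0.0, -0.1]
opening: 0.0857
finger_force: 0.0
```

```bash
python3 - <<'E'
from h import *
from workcell import env
s=env.sense(); print(s['time'],s['tool_pos'])
w=env.camera('wrist'); np.save('wF.npy',w,allow_pickle=True)
t=load('top2'); q1=lambda u,v:(165+u/2.5,125+v/2.5)
E=onz(load('top'),[q1(615,345),q1(588,428)],.03); m=E.mean(0); d=(E[1]-E[0])[:2]; R=np.array(s['eef_rot']); y=yawinfo(R,(-d[1],d[0])); print('R cpl',m,'yaw',y,'px now',proj(w,m))
plan(R,s['tool_pos'],[(.594,.039,.36),(m[0],m[1],.36)])
cv2.imwrite('pics/f.png',w['frame'][:,:,::-1])
E
```

```text
15.8333 [0.59307285 0.04024561 0.35518638]
R cpl [ 0.38951595 -0.25596697  0.03      ] yaw 15.791943115783283 px now [[71.29604801 27.5869743 ]]
[0.594 0.039 0.36 ] units [-0.05 -0.06 -0.24] rows 1 per8 [-0.006 -0.008 -0.03 ]
[ 0.39  -0.256  0.36 ] units [ 9.900e+00 -1.497e+01 -1.000e-02] rows 15 per8 [ 1.237e+00 -1.871e+00 -1.000e-03]
```

View pics/f.png

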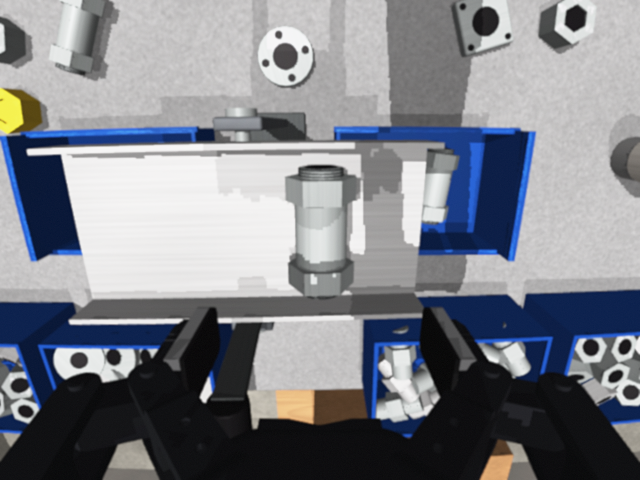

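Coupling 1 lies on the tray at (320,230), released. Next is the right coupling.

{"op": "drive_tool", "data": {"delta_pos": [[0.62,-0.94,0],[0.62,-0.94,0],[0.62,-0.94,0],[0.62,-0.94,0],[0.62,-0.94,0],[0.62,-0.94,0],[0.62,-0.94,0],[0.62,-0.94,0]], "rot": [[0,0,0],[0,0,0],[0,0,0],[0,0,0],[0,0,0],[0,0,0],[0,0,0],[0,0,0]], "jaw": [-1,-1,-1,-1,-1,-1,-1,-1]}}

```text
time: 16.55
tool_pos: [0.4898, -0.1086, 0.3538]
eef_rot: [[-1.0, 0.022, 0.0], [0.022, 1.0, 0.0], [-0.0, 0.0, -1.0]]
force: [-0.2, -0.0, -0.6]
opening: 0.0852
finger_force: 0.0
```

{"op": "drive_tool", "data": {"delta_pos": [[0.62,-0.94,0],[0.62,-0.94,0],[0.62,-0.94,0],[0.62,-0.94,0],[0.62,-0.94,0],[0.62,-0.94,0],[0.62,-0.94,0],[0.62,-0.94,0]], "rot": [[0,0,0],[0,0,0],[0,0,0],[0,0,0],[0,0,0],[0,0,0],[0,0,0],[0,0,0]], "jaw": [-1,-1,-1,-1,-1,-1,-1,-1]}}

```text
time: 17.22
tool_pos: [0.3873, -0.2568, 0.3538]
eef_rot: [[-1.0, 0.022, 0.0], [0.022, 1.0, -0.0], [-0.0, -0.0, -1.0]]
force: [-0.5, -0.4, 0.1]
opening: 0.0854
finger_force: 0.0
```

{"op": "drive_tool", "data": {"delta_pos": [[0,0,0.8],[0,0,0.8],[0,0,0.8],[0,0,0.8],[0,0,0.8],[0,0,0.8],[0,0,0.8],[0,0,0.8]], "rot": [[0,0,0.4],[0,0,0.4],[0,0,0.4],[0,0,0.4],[0,0,0.4],[0,0,0.4],[0,0,0.4],[0,0,0.4]], "jaw": [-1,-1,-1,-1,-1,-1,-1,-1]}}

```text
time: 17.88
tool_pos: [0.3879, -0.2559, 0.225]
eef_rot: [[-0.954, 0.298, 0.0], [0.298, 0.954, 0.0], [-0.0, 0.0, -1.0]]
force: [0.4, 0.9, -0.8]
opening: 0.0851
finger_force: 0.0
```

```bash
python3 - <<'E'
from h import *
from workcell import env
s=env.sense(); print(s['time'],s['tool_pos'],np.round(s['eef_rot'],3)[0])
w=env.camera('wrist'); np.save('wG.npy',w,allow_pickle=True)
cv2.imwrite('pics/g.png',w['frame'][:,:,::-1]); print(proj(w,(.3895,-.256,.023)))
E
```

```text
17.8833 [ 0.38793253 -0.25594796  0.22497991] [-0.954  0.298  0.   ]
[[318.80278983 209.31541905]]
```

View pics/g.png

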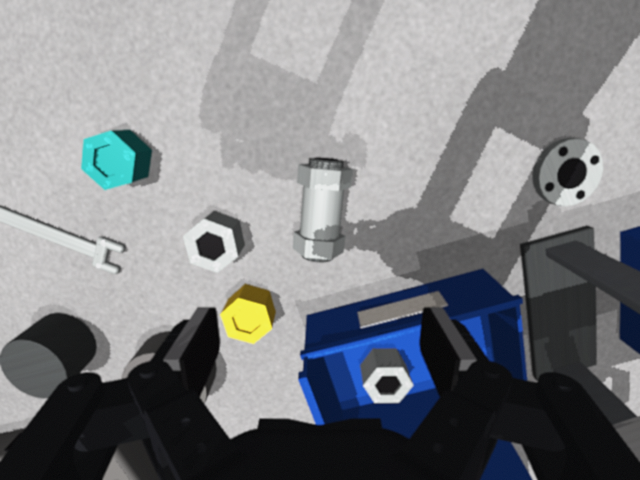

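Right coupling spans (326,173) to (319,245), about 5° of yaw and 2.5 mm off centre. Descending.

{"op": "drive_tool", "data": {"delta_pos": [[-0.01,0.015,0.67],[-0.01,0.015,0.67],[-0.01,0.015,0.67],[-0.01,0.015,0.67],[-0.01,0.015,0.67],[-0.01,0.015,0.67],[-0.01,0.015,0.67],[-0.01,0.015,0.67]], "rot": [[0,0,0.12],[0,0,0.12],[0,0,0.12],[0,0,0.12],[0,0,0.12],[0,0,0.12],[0,0,0.12],[0,0,0.12]], "jaw": [-1,-1,-1,-1,-1,-1,-1,-1]}}

```text
time: 18.6
tool_pos: [0.3905, -0.2544, 0.1186]
eef_rot: [[-0.927, 0.375, 0.001], [0.375, 0.927, -0.0], [-0.001, -0.0, -1.0]]
force: [-0.7, 0.3, 0.0]
opening: 0.0853
finger_force: 0.0
```

{"op": "drive_tool", "data": {"delta_pos": [[0,0,0.67],[0,0,0.67],[0,0,0.67],[0,0,0.67],[0,0,0.67],[0,0,0.67],[0,0,0.67],[0,0,0.67]], "rot": [[0,0,0],[0,0,0],[0,0,0],[0,0,0],[0,0,0],[0,0,0],[0,0,0],[0,0,0]], "jaw": [-1,-1,-1,-1,-1,-1,-1,-1]}}

```text
time: 19.27
tool_pos: [0.3907, -0.2545, 0.0115]
eef_rot: [[-0.927, 0.375, 0.001], [0.375, 0.927, -0.0], [-0.001, -0.0, -1.0]]
force: [0.3, -0.9, -0.2]
opening: 0.0852
finger_force: 0.0
```

{"op": "drive_tool", "data": {"delta_pos": [[0,0,0],[0,0,0],[0,0,0],[0,0,0],[0,0,0],[0,0,0],[0,0,0],[0,0,0]], "rot": [[0,0,0],[0,0,0],[0,0,0],[0,0,0],[0,0,0],[0,0,0],[0,0,0],[0,0,0]], "jaw": [1,1,1,1,1,1,1,1], "grip_force": 60}}

```text
time: 19.93
tool_pos: [0.3915, -0.2553, 0.0134]
eef_rot: [[-0.927, 0.376, 0.003], [0.376, 0.927, -0.002], [-0.003, -0.001, -1.0]]
force: [-0.4, -0.1, 6.3]
opening: 0.0377
finger_force: 61.1
```

{"op": "drive_tool", "data": {"delta_pos": [[0,0,-1],[0,0,-1],[0,0,-1],[0,0,-1],[0,0,-1],[0,0,-1],[0,0,-1],[0,0,-1]], "rot": [[0,0,0],[0,0,0],[0,0,-0.3],[0,0,-0.3],[0,0,-0.3],[0,0,-0.3],[0,0,-0.3],[0,0,-0.3]], "jaw": [1,1,1,1,1,1,1,1], "grip_force": 90}}

```text
time: 20.6
tool_pos: [0.3897, -0.2537, 0.1715]
eef_rot: [[-0.974, 0.225, -0.002], [0.225, 0.974, 0.002], [0.002, 0.001, -1.0]]
force: [-0.5, -0.4, -3.2]
opening: 0.0371
finger_force: 90.9
```

{"op": "drive_tool", "data": {"delta_pos": [[0,0,-1],[0,0,-1],[0,0,-1],[0,0,-1],[0,0,-1],[0,0,-1],[0,0,-1],[0,0,-1]], "rot": [[0,0,-0.3],[0,0,-0.3],[0,0,-0.3],[0,0,-0.3],[0,0,-0.3],[0,0,-0.3],[0,0,-0.3],[0,0,-0.26]], "jaw": [1,1,1,1,1,1,1,1]}}

```text
time: 21.27
tool_pos: [0.39, -0.2539, 0.3314]
eef_rot: [[-1.0, 0.021, -0.002], [0.021, 1.0, 0.002], [0.002, 0.002, -1.0]]
force: [-0.0, 0.4, -3.3]
opening: 0.0374
finger_force: 90.9
```

```bash
python3 - <<'E'
from h import *
from workcell import env
s=env.sense(); print(s['time'],s['tool_pos'],s['opening'])
plan(s['eef_rot'],s['tool_pos'],[(.592,-.0805,.335),(.592,-.0805,.235)])
E
```

```text
21.2667 [ 0.39000993 -0.2539247   0.3314437 ] 0.03743849823253188
[ 0.592 -0.08   0.335] units [-9.92  8.88 -0.18] rows 10 per8 [-1.24   1.11  -0.023]
[ 0.592 -0.08   0.235] units [-0.01 -0.01  5.  ] rows 5 per8 [-0.001 -0.001  0.625]
```

{"op": "drive_tool", "data": {"delta_pos": [[-0.62,0.555,0],[-0.62,0.555,0],[-0.62,0.555,0],[-0.62,0.555,0],[-0.62,0.555,0],[-0.62,0.555,0],[-0.62,0.555,0],[-0.62,0.555,0]], "rot": [[0,0,0],[0,0,0],[0,0,0],[0,0,0],[0,0,0],[0,0,0],[0,0,0],[0,0,0]], "jaw": [1,1,1,1,1,1,1,1]}}

```text
time: 21.93
tool_pos: [0.4917, -0.1669, 0.3303]
eef_rot: [[-1.0, 0.022, -0.002], [0.022, 1.0, 0.001], [0.002, 0.001, -1.0]]
force: [-0.2, 0.7, -2.3]
opening: 0.0374
finger_force: 91.5
```

{"op": "drive_tool", "data": {"delta_pos": [[-0.62,0.555,0],[-0.62,0.555,0],[-0.62,0.555,0],[-0.62,0.555,0],[-0.62,0.555,0],[-0.62,0.555,0],[-0.62,0.555,0],[-0.62,0.555,0]], "rot": [[0,0,0],[0,0,0],[0,0,0],[0,0,0],[0,0,0],[0,0,0],[0,0,0],[0,0,0]], "jaw": [1,1,1,1,1,1,1,1]}}

```text
time: 22.6
tool_pos: [0.5929, -0.0804, 0.3301]
eef_rot: [[-1.0, 0.022, -0.003], [0.022, 1.0, 0.001], [0.003, 0.001, -1.0]]
force: [0.4, -0.5, -2.5]
opening: 0.037
finger_force: 91.5
```

{"op": "drive_tool", "data": {"delta_pos": [[0,0,0.6],[0,0,0.6],[0,0,0.6],[0,0,0.6],[0,0,0.6],[0,0,0.6],[0,0,0.6],[0,0,0.6]], "rot": [[0,0,0],[0,0,0],[0,0,0],[0,0,0],[0,0,0],[0,0,0],[0,0,0],[0,0,0]], "jaw": [1,1,1,1,1,1,1,1]}}

```text
time: 23.27
tool_pos: [0.5925, -0.0812, 0.2344]
eef_rot: [[-1.0, 0.022, -0.0], [0.022, 1.0, 0.0], [0.0, 0.0, -1.0]]
force: [-0.9, -0.2, -2.3]
opening: 0.0372
finger_force: 91.5
```

{"op": "drive_tool", "data": {"delta_pos": [[0,0,0.1],[0,0,0.05],[0,0,0],[0,0,0],[0,0,0],[0,0,0],[0,0,0],[0,0,0]], "rot": [[0,0,0],[0,0,0],[0,0,0],[0,0,0],[0,0,0],[0,0,0],[0,0,0],[0,0,0]], "jaw": [1,1,1,-0.6,-0.6,-0.6,-0.6,-0.6]}}

```text
time: 23.93
tool_pos: [0.593, -0.0812, 0.2335]
eef_rot: [[-1.0, 0.022, 0.001], [0.022, 1.0, -0.0], [-0.001, -0.0, -1.0]]
force: [-0.1, -0.0, 0.6]
opening: 0.0682
finger_force: 0.0
```

{"op": "drive_tool", "data": {"delta_pos": [[0,0,-0.85],[0,0,-0.85],[0,0,-0.85],[0,0,-0.85],[0,0,-0.85],[0,0,-0.85],[0,0,-0.85],[0,0,-0.85]], "rot": [[0,0,0],[0,0,0],[0,0,0],[0,0,0],[0,0,0],[0,0,0],[0,0,0],[0,0,0]], "jaw": [-1,-1,-1,-1,-1,-1,-1,-1]}}

```text
time: 24.6
tool_pos: [0.5926, -0.0812, 0.3699]
eef_rot: [[-1.0, 0.022, 0.001], [0.022, 1.0, -0.0], [-0.001, -0.0, -1.0]]
force: [0.3, -0.1, -0.2]
opening: 0.0852
finger_force: 0.0
```

```bash
python3 - <<'E'
from h import *
from workcell import env
s=env.sense(); print(s['time'],s['tool_pos'])
w=env.camera('wrist'); np.save('wH.npy',w,allow_pickle=True)
t=env.camera('top'); a=np.vstack([cv2.resize(w['frame'],(480,360)),cv2.resize(t['frame'][110:340,150:470],(480,345))[:240]])
cv2.imwrite('pics/h.png',a[:,:,::-1])
plan(s['eef_rot'],s['tool_pos'],[(.692,-.016,.43),(.692,-.016,.31)])
E
```

```text
24.6 [ 0.59263315 -0.08115189  0.36987268]
[ 0.692 -0.016  0.43 ] units [-4.9   3.37 -3.  ] rows 5 per8 [-0.612  0.421 -0.375]
[ 0.692 -0.016  0.31 ] units [0. 0. 6.] rows 6 per8 [0.   0.   0.75]
```

View pics/h.png

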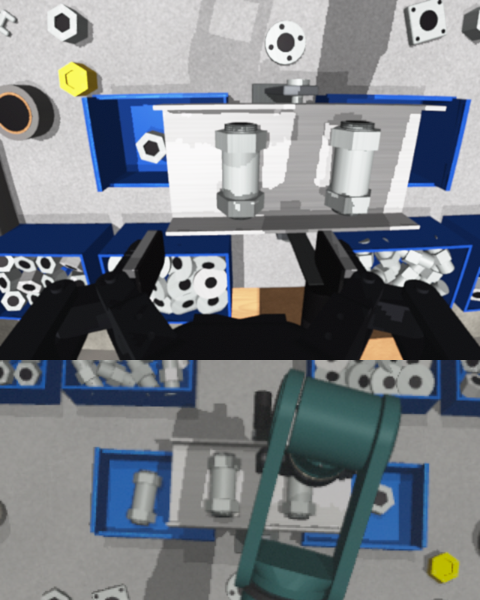

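Both couplings lie on the tray at crop (240,170) and (352,165), with no third one on the bench. Grasping the handle to tip left.

{"op": "drive_tool", "data": {"delta_pos": [[-0.61,0.42,-0.4],[-0.61,0.42,-0.4],[-0.61,0.42,-0.4],[-0.61,0.42,-0.4],[-0.61,0.42,-0.35],[-0.61,0.42,-0.35],[-0.61,0.42,-0.35],[-0.61,0.42,-0.35]], "rot": [[0,0,0],[0,0,0],[0,0,0],[0,0,0],[0,0,0],[0,0,0],[0,0,0],[0,0,0]], "jaw": [-1,-1,-1,-1,-1,-1,-1,-1], "grip_force": 60}}

```text
time: 25.37
tool_pos: [0.6923, -0.0157, 0.4276]
eef_rot: [[-1.0, 0.022, -0.002], [0.022, 1.0, 0.0], [0.002, 0.0, -1.0]]
force: [-0.3, 0.1, 0.8]
opening: 0.0851
finger_force: 0.0
```

{"op": "drive_tool", "data": {"delta_pos": [[0,0,0.74],[0,0,0.74],[0,0,0.74],[0,0,0.74],[0,0,0.74],[0,0,0.74],[0,0,0.74],[0,0,0.74]], "rot": [[0,0,0],[0,0,0],[0,0,0],[0,0,0],[0,0,0],[0,0,0],[0,0,0],[0,0,0]], "jaw": [-1,-1,-1,-1,-1,-1,-1,-1]}}

```text
time: 26.03
tool_pos: [0.6914, -0.0161, 0.3079]
eef_rot: [[-1.0, 0.022, -0.002], [0.022, 1.0, 0.0], [0.002, 0.0, -1.0]]
force: [-0.4, -0.5, -0.1]
opening: 0.0853
finger_force: 0.0
```

{"op": "drive_tool", "data": {"delta_pos": [[0,0,0],[0,0,0],[0,0,0],[0,0,0],[0,0,0],[0,0,0],[0,0,0],[0,0,0]], "rot": [[0,0,0],[0,0,0],[0,0,0],[0,0,0],[0,0,0],[0,0,0],[0,0,0],[0,0,0]], "jaw": [1,1,1,1,1,1,1,1]}}

```text
time: 26.7
tool_pos: [0.6922, -0.0164, 0.3121]
eef_rot: [[-1.0, 0.022, 0.003], [0.022, 1.0, -0.001], [-0.003, -0.001, -1.0]]
force: [0.9, -0.9, 5.0]
opening: 0.0247
finger_force: 58.9
```

{"op": "drive_tool", "data": {"delta_pos": [[0,0.17,0.01],[0,0.17,0.02],[0,0.17,0.02],[0,0.17,0.03],[0,0.17,0.03],[0,0.17,0.04],[0,0.17,0.04],[0,0.17,0.05]], "rot": [[0,0,0],[0,0,0],[0,0,0],[0,0,0],[0,0,0],[0,0,0],[0,0,0],[0,0,0]], "jaw": [1,1,1,1,1,1,1,1]}}

```text
time: 27.37
tool_pos: [0.6928, 0.0049, 0.3112]
eef_rot: [[-1.0, 0.03, 0.008], [0.03, 1.0, -0.011], [-0.009, -0.011, -1.0]]
force: [-2.3, -12.2, 9.4]
opening: 0.0247
finger_force: 58.2
```

{"op": "drive_tool", "data": {"delta_pos": [[0,0.165,0.05],[0,0.165,0.06],[0,0.16,0.06],[0,0.16,0.07],[0,0.16,0.07],[0,0.155,0.07],[0,0.155,0.08],[0,0.15,0.08]], "rot": [[0,0,0],[0,0,0],[0,0,0],[0,0,0],[0,0,0],[0,0,0],[0,0,0],[0,0,0]], "jaw": [1,1,1,1,1,1,1,1]}}

```text
time: 28.03
tool_pos: [0.6933, 0.032, 0.2996]
eef_rot: [[-1.0, 0.027, 0.007], [0.027, 1.0, -0.008], [-0.007, -0.008, -1.0]]
force: [-0.8, -8.5, 12.6]
opening: 0.0242
finger_force: 65.6
```

{"op": "drive_tool", "data": {"delta_pos": [[0,0.15,0.09],[0,0.145,0.09],[0,0.145,0.1],[0,0.14,0.1],[0,0.14,0.1],[0,0.135,0.11],[0,0.13,0.11],[0,0.13,0.12]], "rot": [[0,0,0],[0,0,0],[0,0,0],[0,0,0],[0,0,0],[0,0,0],[0,0,0],[0,0,0]], "jaw": [1,1,1,1,1,1,1,1]}}

```text
time: 28.7
tool_pos: [0.6938, 0.0556, 0.2838]
eef_rot: [[-1.0, 0.026, 0.007], [0.026, 1.0, -0.006], [-0.008, -0.006, -1.0]]
force: [-2.9, -5.3, 16.2]
opening: 0.0243
finger_force: 69.4
```

{"op": "drive_tool", "data": {"delta_pos": [[0,0,0],[0,0,0],[0,0,0],[0,0,0],[0,0,0],[0,0,0],[0,0,0],[0,0,0]], "rot": [[0,0,0],[0,0,0],[0,0,0],[0,0,0],[0,0,0],[0,0,0],[0,0,0],[0,0,0]], "jaw": [1,1,1,1,1,1,1,1]}}

```text
time: 29.37
tool_pos: [0.6938, 0.0559, 0.2835]
eef_rot: [[-1.0, 0.025, 0.007], [0.025, 1.0, -0.006], [-0.007, -0.006, -1.0]]
force: [-2.7, -4.4, 11.6]
opening: 0.0237
finger_force: 68.9
```

```bash
python3 - <<'E'
from h import *
from workcell import env
s=env.sense(); print(s['time'],s['tool_pos'],s['opening'])
w=env.camera('wrist'); np.save('wI.npy',w,allow_pickle=True); t=env.camera('scene')
a=np.vstack([cv2.resize(w['frame'],(480,360))[:230],cv2.resize(t['frame'][200:390,110:470],(600,317))[:,:480]])
cv2.imwrite('pics/i.png',a[:,:,::-1])
E
```

```text
29.3667 [0.69375144 0.05588368 0.2835464 ] 0.02372769139091297
```

View pics/i.png

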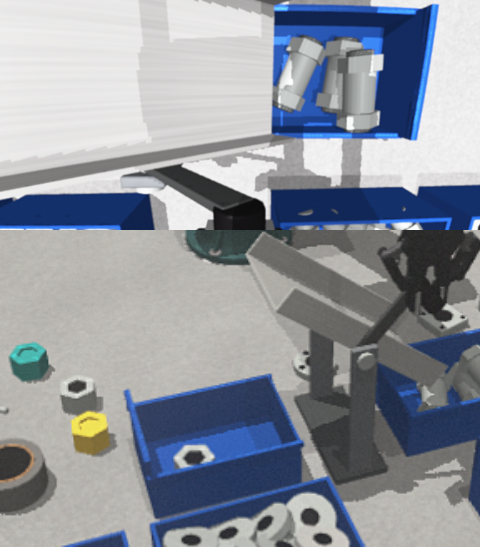

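All three couplings lie in the left bin and the tray is at about 0.71 rad. Levelling now.

{"op": "drive_tool", "data": {"delta_pos": [[0,-0.22,-0.18],[0,-0.23,-0.17],[0,-0.24,-0.16],[0,-0.24,-0.15],[0,-0.25,-0.14],[0,-0.26,-0.13],[0,-0.26,-0.11],[0,-0.27,-0.1]], "rot": [[0,0,0],[0,0,0],[0,0,0],[0,0,0],[0,0,0],[0,0,0],[0,0,0],[0,0,0]], "jaw": [1,1,1,1,1,1,1,1]}}

```text
time: 30.13
tool_pos: [0.6934, 0.0287, 0.3032]
eef_rot: [[-1.0, 0.011, 0.005], [0.011, 1.0, 0.016], [-0.005, 0.016, -1.0]]
force: [1.5, 21.2, 13.8]
opening: 0.0242
finger_force: 65.0
```

{"op": "drive_tool", "data": {"delta_pos": [[0,-0.27,-0.09],[0,-0.28,-0.08],[0,-0.28,-0.06],[0,-0.28,-0.05],[0,-0.28,-0.04],[0,-0.28,-0.02],[0,-0.28,-0.01],[0,-0.28,0]], "rot": [[0,0,0],[0,0,0],[0,0,0],[0,0,0],[0,0,0],[0,0,0],[0,0,0],[0,0,0]], "jaw": [1,1,1,1,1,1,1,1]}}

```text
time: 30.8
tool_pos: [0.6928, -0.0173, 0.3166]
eef_rot: [[-1.0, 0.012, 0.014], [0.012, 1.0, 0.012], [-0.014, 0.012, -1.0]]
force: [-0.2, 12.4, 28.1]
opening: 0.0244
finger_force: 65.1
```

{"op": "drive_tool", "data": {"delta_pos": [[0,-0.1,0],[0,-0.1,0],[0,0,0],[0,0,0],[0,0,0],[0,0,0],[0,0,0],[0,0,0]], "rot": [[0,0,0],[0,0,0],[0,0,0],[0,0,0],[0,0,0],[0,0,0],[0,0,0],[0,0,0]], "jaw": [1,1,1,1,1,1,1,1]}}

```text
time: 31.47
tool_pos: [0.6927, -0.0232, 0.316]
eef_rot: [[-1.0, 0.014, 0.014], [0.014, 1.0, 0.009], [-0.013, 0.009, -1.0]]
force: [0.8, 10.8, 18.7]
opening: 0.0242
finger_force: 64.5
```

{"op": "drive_tool", "data": {"delta_pos": [[0,0,0],[0,0,0],[0,0,0],[0,0,0],[0,0,-0.5],[0,0,-0.8],[0,0,-0.8],[0,0,-0.8]], "rot": [[0,0,0],[0,0,0],[0,0,0],[0,0,0],[0,0,0],[0,0,0],[0,0,0],[0,0,0]], "jaw": [-1,-1,-1,-1,-1,-1,-1,-1]}}

```text
time: 32.13
tool_pos: [0.6913, -0.0299, 0.3649]
eef_rot: [[-1.0, 0.023, -0.003], [0.023, 1.0, 0.0], [0.003, 0.0, -1.0]]
force: [0.7, 0.2, 0.5]
opening: 0.0854
finger_force: 0.0
```

{"op": "drive_tool", "data": {"delta_pos": [[0,0,-0.8],[0,0,-0.8],[0.6,0.5,-0.5],[1,1,0],[1,1,0],[1,1,0],[1,1,0],[1,1,0]], "rot": [[0,0,0],[0,0,0],[0,0,0],[0,0,0],[0,0,0],[0,0,0],[0,0,0],[0,0,0]], "jaw": [-1,-1,-1,-1,-1,-1,-1,-1]}}

```text
time: 32.8
tool_pos: [0.581, 0.0834, 0.4067]
eef_rot: [[-1.0, 0.023, -0.003], [0.023, 1.0, -0.0], [0.003, -0.0, -1.0]]
force: [-0.2, -0.3, 0.9]
opening: 0.0852
finger_force: 0.0
```

{"op": "drive_tool", "data": {"delta_pos": [[1,1,0],[1,1,0],[1,1,0],[1,1,0],[1,1,0],[1,1,0],[1,1,0],[1,1,0]], "rot": [[0,0,0],[0,0,0],[0,0,0],[0,0,0],[0,0,0],[0,0,0],[0,0,0],[0,0,0]], "jaw": [-1,-1,-1,-1,-1,-1,-1,-1]}}

```text
time: 33.47
tool_pos: [0.4246, 0.2471, 0.407]
eef_rot: [[-1.0, 0.023, -0.002], [0.023, 1.0, -0.001], [0.002, -0.001, -1.0]]
force: [0.1, 0.6, 0.3]
opening: 0.0852
finger_force: 0.0
```

{"op": "drive_tool", "data": {"delta_pos": [[0.3,0.7,0.5],[0.3,0.7,0.6],[0.3,0.7,0.8],[0.3,0.7,0.8],[0.1,0.7,0.8],[0,0.7,0.8],[0,0.7,0.8],[0,0.5,0.8]], "rot": [[0,0,0],[0,0,0],[0,0,0],[0,0,0],[0,0,0],[0,0,0],[0,0,0],[0,0,0]], "jaw": [-1,-1,-1,-1,-1,-1,-1,-1]}}

```text
time: 34.13
tool_pos: [0.4017, 0.3557, 0.2879]
eef_rot: [[-1.0, 0.022, -0.002], [0.022, 1.0, -0.001], [0.002, -0.001, -1.0]]
force: [-0.2, 0.1, -0.3]
opening: 0.0858
finger_force: 0.0
```

```bash
python3 - <<'E'
from h import *
from workcell import env
s=env.sense(); print(s['time'],s['tool_pos'])
w=env.camera('wrist'); np.save('wJ.npy',w,allow_pickle=True); t=env.camera('top'); np.save('topJ.npy',t,allow_pickle=True)
u=proj(w,(.392,.352,.036))[0]; print(u, w['frame'][int(u[1])-60:int(u[1])+60:12,int(u[0])].tolist())
f=w['frame']; cv2.imwrite('pics/j.png',np.hstack([f[:300,:400] if u[0]<400 else f[:300,240:],cv2.resize(t['frame'][110:340,150:470],(400,300))])[:,:,::-1])
E
```

```text
34.1333 [0.40167608 0.35573444 0.28793434]
[315.23912255 189.37222668] [[89, 89, 89], [95, 95, 95], [94, 93, 93], [145, 149, 147], [55, 55, 55], [28, 27, 28], [28, 26, 27], [162, 164, 163], [203, 202, 202], [202, 201, 201]]
```

View pics/j.png

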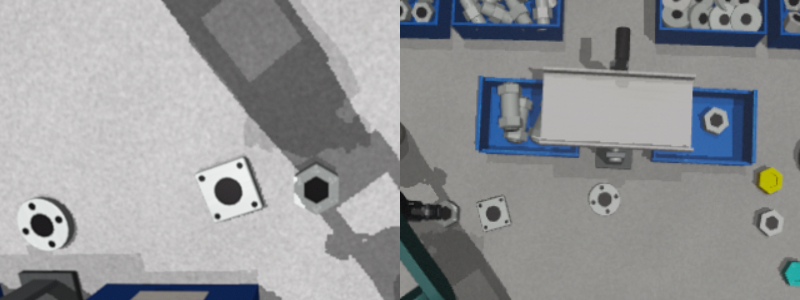

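The left nut's bore is at (317,189), where expected, and its flats face roughly along the closing line. The top view shows the tray level and empty. I have used all 14 pictures, so from here I work from numbers. Measuring the nut.

```bash
cat >> h.py <<'E'
def bore(c,u,r=30,th=60):
    """centroid of the dark bore blob nearest pixel u"""
    g=c['frame'].max(2); x0,y0=int(u[0])-r,int(u[1])-r; m=(g[max(y0,0):y0+2*r,max(x0,0):x0+2*r]<th).astype(np.uint8)
    n,_,st,ce=cv2.connectedComponentsWithStats(m); L=[(st[i,4],ce[i]+[max(x0,0),max(y0,0)]) for i in range(1,n) if st[i,4]>60]
    return sorted(L,key=lambda a:np.linalg.norm(a[1]-u))[:2]
def hexpoly(c,u,lo,hi,r=45):
    g=cv2.cvtColor(c['frame'],cv2.COLOR_RGB2GRAY); m=np.zeros_like(g); y,x=int(u[1]),int(u[0])
    m[max(y-r,0):y+r,max(x-r,0):x+r]=((g>=lo)&(g<=hi))[max(y-r,0):y+r,max(x-r,0):x+r]; m=cv2.morphologyEx(m,cv2.MORPH_OPEN,np.ones((3,3)))
    k=[q for q in cv2.findContours(m,0,1)[0] if cv2.pointPolygonTest(cv2.convexHull(q),(float(u[0]),float(u[1])),False)>0]
    if not k: return None
    h=cv2.convexHull(max(k,key=cv2.contourArea)); return h,cv2.approxPolyDP(h,4,True).reshape(-1,2)
E
python3 - <<'E'
from h import *
from workcell import env
s=env.sense(); R=np.array(s['eef_rot']); w=load('wJ'); b=bore(w,(316,189)); print(b)
u=b[0][1]; p=onz(w,u,.036)[0]; print('nut',p)
d=load('wD'); bd=bore(d,(537,149)); print(bd); 
if bd: print('tri',tri([(ray(w,u)[0],ray(w,u)[1][0]),(ray(d,bd[0][1])[0],ray(d,bd[0][1])[1][0])]))
for lo,hi in((110,190),(120,180),(125,175)):
    q=hexpoly(w,u,lo,hi)
    if q:
        W=onz(w,q[1],.036); T=(W-p)@R; print(lo,hi,len(q[1]),q[1].tolist()); print(np.round(np.hypot(T[:,0],T[:,1]),3),np.round(np.degrees(np.arctan2(T[:,1],T[:,0])))%60)
q=hexpoly(d,bd[0][1],235,256)
if q: T=(onz(d,q[1],.036)-onz(d,bd[0][1],.036))@R; print('wD',np.round(np.hypot(T[:,0],T[:,1]),3),np.round(np.degrees(np.arctan2(T[:,1],T[:,0])))%60)
plan(R,s['tool_pos'],[(p[0],p[1],.1),(p[0],p[1],.008)])
E
```

```text
[(np.int32(454), array([315.95154185, 189.53744493]))]
nut [0.39220389 0.35279285 0.036     ]
[(np.int32(488), array([536.69672131, 148.94262295]))]
tri (array([0.39232148, 0.35277148, 0.03485333]), np.float64(8.883374260456517e-05))
110 190 6 [[359, 146], [354, 233], [332, 233], [293, 191], [294, 183], [321, 151]]
[0.067 0.067 0.054 0.026 0.026 0.043] [44. 19. 40. 26. 47.  8.]
120 180 6 [[359, 147], [359, 193], [333, 233], [305, 207], [294, 184], [321, 152]]
[0.066 0.049 0.055 0.024 0.025 0.042] [45. 35. 39. 32. 44.  8.]
125 175 7 [[314, 165], [339, 177], [342, 203], [321, 214], [308, 210], [294, 191], [298, 175]]
[0.027 0.029 0.033 0.029 0.025 0.025 0.026] [56.  1. 58. 49. 21. 26.  9.]
wD [0.027 0.027 0.028 0.026 0.027 0.027] [ 3. 56. 58.  2. 58. 59.]
[0.392 0.353 0.1  ] units [ 0.35 -0.07  9.26] rows 10 per8 [ 0.043 -0.009  1.157]
[0.392 0.353 0.008] units [-0.04  0.03  4.6 ] rows 5 per8 [-0.004  0.003  0.575]
```

Nut triangulates to z = 0.035 with flats already facing the fingers. The plate is about 15 mm clear, so I'll use a slightly reduced opening.

{"op": "drive_tool", "data": {"delta_pos": [[0.04,-0.01,0.88],[0.04,-0.01,0.88],[0.04,-0.01,0.88],[0.04,-0.01,0.88],[0.04,-0.01,0.88],[0.04,-0.01,0.88],[0.04,0,0.88],[0.04,0,0.88]], "rot": [[0,0,0],[0,0,0],[0,0,0],[0,0,0],[0,0,0],[0,0,0],[0,0,0],[0,0,0]], "jaw": [-0.8,-0.8,-0.8,-0.8,-0.8,-0.8,-0.8,-0.8]}}

```text
time: 34.9
tool_pos: [0.3961, 0.3534, 0.1494]
eef_rot: [[-1.0, 0.023, 0.001], [0.023, 1.0, 0.0], [-0.001, 0.0, -1.0]]
force: [0.1, 0.4, -0.6]
opening: 0.0769
finger_force: 0.0
```

{"op": "drive_tool", "data": {"delta_pos": [[0,0,0.88],[0,0,0.88],[0,0,0.88],[0,0,0.88],[0,0,0.88],[0,0,0.88],[0,0,0.88],[0,0,0.88]], "rot": [[0,0,0],[0,0,0],[0,0,0],[0,0,0],[0,0,0],[0,0,0],[0,0,0],[0,0,0]], "jaw": [-0.8,-0.8,-0.8,-0.8,-0.8,-0.8,-0.8,-0.8]}}

```text
time: 35.57
tool_pos: [0.3964, 0.3536, 0.0086]
eef_rot: [[-1.0, 0.023, 0.001], [0.023, 1.0, 0.0], [-0.001, 0.0, -1.0]]
force: [0.4, -0.1, -1.0]
opening: 0.0763
finger_force: 0.0
```

{"op": "drive_tool", "data": {"delta_pos": [[0,0,0],[0,0,0],[0,0,0],[0,0,0],[0,0,0],[0,0,0],[0,0,0],[0,0,0]], "rot": [[0,0,0],[0,0,0],[0,0,0],[0,0,0],[0,0,0],[0,0,0],[0,0,0],[0,0,0]], "jaw": [1,1,1,1,1,1,1,1]}}

```text
time: 36.23
tool_pos: [0.3959, 0.3545, 0.0094]
eef_rot: [[-1.0, 0.022, 0.001], [0.022, 1.0, 0.001], [-0.001, 0.001, -1.0]]
force: [0.6, -0.4, 1.5]
opening: 0.0491
finger_force: 63.7
```

{"op": "drive_tool", "data": {"delta_pos": [[0,0,-1],[0,0,-1],[0,0,-1],[0,0,-1],[0,0,-1],[0,0,-1],[0,0,-1],[0,0,-1]], "rot": [[0,0,0],[0,0,0],[0,0,0],[0,0,0],[0,0,0],[0,0,0],[0,0,0],[0,0,0]], "jaw": [1,1,1,1,1,1,1,1], "grip_force": 90}}

```text
time: 36.9
tool_pos: [0.3951, 0.3541, 0.1691]
eef_rot: [[-1.0, 0.022, -0.001], [0.022, 1.0, -0.0], [0.001, -0.0, -1.0]]
force: [0.4, 0.7, -1.5]
opening: 0.0482
finger_force: 93.8
```

{"op": "drive_tool", "data": {"delta_pos": [[0,0,-1],[0,0,-1],[0,0,-1],[0,0,-1],[0,0,-1],[0,0,-1],[0,0,-1],[0,0,-1]], "rot": [[0,0,0],[0,0,0],[0,0,0],[0,0,0],[0,0,0],[0,0,0],[0,0,0],[0,0,0]], "jaw": [1,1,1,1,1,1,1,1]}}

```text
time: 37.57
tool_pos: [0.3951, 0.3541, 0.3291]
eef_rot: [[-1.0, 0.022, -0.001], [0.022, 1.0, -0.0], [0.001, -0.0, -1.0]]
force: [-0.2, 0.5, -1.7]
opening: 0.0488
finger_force: 93.8
```

```bash
python3 - <<'E'
from h import *
from workcell import env
s=env.sense(); print(s['time'],s['tool_pos'],s['opening'])
plan(s['eef_rot'],s['tool_pos'],[(.594,.035,s['tool_pos'][2]),(.594,.035,.226)])
E
```

```text
37.5667 [0.39513593 0.35409223 0.32909942] 0.04881651119955235
[0.594 0.035 0.329] units [-10.29 -15.73  -0.  ] rows 16 per8 [-1.286 -1.967 -0.   ]
[0.594 0.035 0.226] units [-0.    0.    5.15] rows 6 per8 [-0.     0.     0.644]
```

{"op": "drive_tool", "data": {"delta_pos": [[-0.64,-0.98,0],[-0.64,-0.98,0],[-0.64,-0.98,0],[-0.64,-0.98,0],[-0.64,-0.98,0],[-0.64,-0.98,0],[-0.64,-0.98,0],[-0.64,-0.98,0]], "rot": [[0,0,0],[0,0,0],[0,0,0],[0,0,0],[0,0,0],[0,0,0],[0,0,0],[0,0,0]], "jaw": [1,1,1,1,1,1,1,1]}}

```text
time: 38.23
tool_pos: [0.4946, 0.1942, 0.3281]
eef_rot: [[-1.0, 0.022, -0.001], [0.022, 1.0, 0.0], [0.001, 0.0, -1.0]]
force: [0.7, 0.7, -1.7]
opening: 0.0488
finger_force: 94.2
```

{"op": "drive_tool", "data": {"delta_pos": [[-0.64,-0.98,0],[-0.64,-0.98,0],[-0.64,-0.98,0],[-0.64,-0.98,0],[-0.64,-0.98,0],[-0.64,-0.98,0],[-0.64,-0.98,0],[-0.64,-0.98,0]], "rot": [[0,0,0],[0,0,0],[0,0,0],[0,0,0],[0,0,0],[0,0,0],[0,0,0],[0,0,0]], "jaw": [1,1,1,1,1,1,1,1]}}

```text
time: 38.9
tool_pos: [0.5936, 0.0352, 0.328]
eef_rot: [[-1.0, 0.022, -0.001], [0.022, 1.0, 0.0], [0.001, 0.0, -1.0]]
force: [0.9, 0.7, -1.2]
opening: 0.0485
finger_force: 94.2
```

{"op": "drive_tool", "data": {"delta_pos": [[0,0,0.62],[0,0,0.62],[0,0,0.62],[0,0,0.62],[0,0,0.62],[0,0,0.62],[0,0,0.62],[0,0,0.62]], "rot": [[0,0,0],[0,0,0],[0,0,0],[0,0,0],[0,0,0],[0,0,0],[0,0,0],[0,0,0]], "jaw": [1,1,1,1,1,1,1,1]}}

```text
time: 39.57
tool_pos: [0.5932, 0.0363, 0.2281]
eef_rot: [[-1.0, 0.022, -0.0], [0.022, 1.0, 0.0], [0.0, 0.0, -1.0]]
force: [1.0, -1.5, -1.5]
opening: 0.0485
finger_force: 94.1
```

{"op": "drive_tool", "data": {"delta_pos": [[0,0,0.1],[0,0,0.05],[0,0,0],[0,0,0],[0,0,0],[0,0,0],[0,0,0],[0,0,0]], "rot": [[0,0,0],[0,0,0],[0,0,0],[0,0,0],[0,0,0],[0,0,0],[0,0,0],[0,0,0]], "jaw": [1,1,1,-0.7,-0.7,-0.7,-0.7,-0.7]}}

```text
time: 40.23
tool_pos: [0.5935, 0.0361, 0.2269]
eef_rot: [[-1.0, 0.022, 0.001], [0.022, 1.0, 0.0], [-0.001, 0.0, -1.0]]
force: [-0.8, 0.5, -0.2]
opening: 0.0727
finger_force: 0.0
```

{"op": "drive_tool", "data": {"delta_pos": [[0,0,-0.85],[0,0,-0.85],[0,0,-0.85],[0,0,-0.85],[0,0,-0.85],[0,0,-0.85],[0,0,-0.85],[0,0,-0.85]], "rot": [[0,0,0],[0,0,0],[0,0,0],[0,0,0],[0,0,0],[0,0,0],[0,0,0],[0,0,0]], "jaw": [-1,-1,-1,-1,-1,-1,-1,-1]}}

```text
time: 40.9
tool_pos: [0.5932, 0.0362, 0.3634]
eef_rot: [[-1.0, 0.022, 0.0], [0.022, 1.0, 0.0], [-0.0, 0.0, -1.0]]
force: [0.5, 0.2, 0.1]
opening: 0.0854
finger_force: 0.0
```

```bash
python3 - <<'E'
from h import *
from workcell import env
s=env.sense(); print(s['time'],s['tool_pos'],s['opening'])
w=env.camera('wrist'); np.save('wK.npy',w,allow_pickle=True); t=env.camera('top'); np.save('topK.npy',t,allow_pickle=True)
u=proj(w,(.594,.036,.251))[0]; b=bore(w,u,45); print(u,b,[onz(w,q[1],.251)[0].round(4) for q in b])
ut=proj(t,(.389,-.372,.036))[0]; bt=bore(t,ut,25,80); print(ut,[(a,q,onz(t,q,.036)[0]) for a,q in bt])
o=lambda c,p:(ray(c,p)[0],ray(c,p)[1][0])
b2=bore(t,proj(t,(.594,.036,.251))[0],15,80); print('tri',b2, tri([o(w,b[0][1]),o(t,b2[0][1])]) if b and b2 else None)
plan(s['eef_rot'],s['tool_pos'],[(.394,-.372,.36)])
E
```

```text
40.9 [0.59321458 0.03615249 0.36336146] 0.0853756406134323
[318.10231125 235.97503164] [(np.int32(971), array([318.94953656, 230.87023687]))] [array([0.59  , 0.0367, 0.251 ])]
[447.27393148 280.64181247] []
tri [(np.int32(483), array([299.48240166, 184.49275362]))] (array([0.6306701 , 0.03889263, 0.12086519]), np.float64(0.003115629657617948))
[ 0.394 -0.372  0.36 ] units [  9.51 -20.62   0.16] rows 21 per8 [ 1.189 -2.578  0.02 ]
```

Nut 1 is on the tray: the bore at (319,231) casts to (0.590, 0.037). Moving to the right nut.

{"op": "drive_tool", "data": {"delta_pos": [[0.4,-0.86,0],[0.4,-0.86,0],[0.4,-0.86,0],[0.4,-0.86,0],[0.4,-0.86,0],[0.4,-0.86,0],[0.4,-0.86,0],[0.4,-0.86,0]], "rot": [[0,0,0],[0,0,0],[0,0,0],[0,0,0],[0,0,0],[0,0,0],[0,0,0],[0,0,0]], "jaw": [-1,-1,-1,-1,-1,-1,-1,-1]}}

```text
time: 41.67
tool_pos: [0.5255, -0.1007, 0.3609]
eef_rot: [[-1.0, 0.022, -0.002], [0.022, 1.0, 0.001], [0.002, 0.001, -1.0]]
force: [0.2, 0.8, 0.4]
opening: 0.0855
finger_force: 0.0
```

{"op": "drive_tool", "data": {"delta_pos": [[0.4,-0.86,0],[0.4,-0.86,0],[0.4,-0.86,0],[0.4,-0.86,0],[0.4,-0.86,0],[0.4,-0.86,0],[0.4,-0.86,0],[0.4,-0.86,0]], "rot": [[0,0,0],[0,0,0],[0,0,0],[0,0,0],[0,0,0],[0,0,0],[0,0,0],[0,0,0]], "jaw": [-1,-1,-1,-1,-1,-1,-1,-1]}}

```text
time: 42.33
tool_pos: [0.4585, -0.2368, 0.3609]
eef_rot: [[-1.0, 0.022, -0.001], [0.022, 1.0, 0.001], [0.001, 0.001, -1.0]]
force: [0.6, -0.7, -0.3]
opening: 0.0853
finger_force: 0.0
```

{"op": "drive_tool", "data": {"delta_pos": [[0.4,-0.86,0.4],[0.4,-0.86,0.4],[0.4,-0.86,0.4],[0.4,-0.86,0.4],[0.4,-0.86,0.4],[0.4,-0.86,0.4],[0.4,-0.86,0.4],[0.4,-0.86,0.4]], "rot": [[0,0,0],[0,0,0],[0,0,0],[0,0,0],[0,0,0],[0,0,0],[0,0,0],[0,0,0]], "jaw": [-1,-1,-1,-1,-1,-1,-1,-1]}}

```text
time: 43.0
tool_pos: [0.3914, -0.3728, 0.2964]
eef_rot: [[-1.0, 0.022, -0.001], [0.022, 1.0, 0.002], [0.001, 0.001, -1.0]]
force: [-0.0, -0.4, 0.3]
opening: 0.0853
finger_force: 0.0
```

```bash
python3 - <<'E'
from h import *
from workcell import env
s=env.sense(); print(s['time'],s['tool_pos']); R=np.array(s['eef_rot'])
w=env.camera('wrist'); np.save('wL.npy',w,allow_pickle=True)
u=proj(w,(.389,-.372,.036))[0]; b=bore(w,u,70); print(u,b)
o=lambda c,p:(ray(c,p)[0],ray(c,p)[1][0])
G=load('wG'); bg=bore(G,(210,246)); print('old',bg[0],onz(G,bg[0][1],.036)); p=onz(w,b[0][1],.036)[0]; print('now',p, 'tri', tri([o(w,b[0][1]),o(G,bg[0][1])]))
for c,q in((w,b),(G,bg)):
  for lo in(225,235,245):
    k=hexpoly(c,q[0][1],lo,256)
    if k: T=(onz(c,k[1],.036)-onz(c,q[0][1],.036))@R; print(lo,np.round(np.hypot(T[:,0],T[:,1]),3),np.round(np.degrees(np.arctan2(T[:,1],T[:,0])))%60)
f=w['frame'].astype(int); hsv=cv2.cvtColor(w['frame'],cv2.COLOR_RGB2HSV)
for n,h0,h1 in(('yellow',22,35),('turq',80,100)):
    m=((hsv[:,:,0]>=h0)&(hsv[:,:,0]<=h1)&(hsv[:,:,1]>120)).astype(np.uint8); M=cv2.moments(m,True); print(n,onz(w,(M['m10']/M['m00'],M['m01']/M['m00']),.036)) if M['m00']>100 else None
E
```

```text
43.0 [ 0.39141179 -0.3727519   0.29639499]
[318.8084007  194.04348108] [(np.int32(406), array([339.61330049, 169.30049261]))]
old (np.int32(503), array([210.09343936, 245.7972167 ])) [[ 0.3895972  -0.36935237  0.036     ]]
now [ 0.36131064 -0.34797982  0.036     ] tri (array([ 0.36535895, -0.34842218,  0.09077803]), np.float64(0.01118287814342872))
225 [0.026 0.022 0.027 0.027 0.027 0.028] [53. 20. 53. 56.  0. 56.]
225 [0.026 0.026 0.026 0.027 0.028 0.026] [ 4. 13. 10.  4.  7.  5.]
yellow [[ 0.47424945 -0.3662832   0.036     ]]
turq [[ 0.28198635 -0.42946009  0.036     ]]
```

The right nut has been knocked to about (0.361, −0.348). Turquoise and yellow stay clear. I'll move over it and re-measure from the second place.

{"op": "drive_tool", "data": {"delta_pos": [[0.19,0.15,0.7],[0.19,0.15,0.7],[0.19,0.15,0.7],[0.19,0.15,0.7],[0.19,0.15,0.7],[0.19,0.15,0.7],[0.19,0.15,0.7],[0.19,0.15,0.7]], "rot": [[0,0,0],[0,0,0],[0,0,0],[0,0,0],[0,0,0],[0,0,0],[0,0,0],[0,0,0]], "jaw": [-0.8,-0.8,-0.8,-0.8,-0.8,-0.8,-0.8,-0.8]}}

```text
time: 43.72
tool_pos: [0.3619, -0.3467, 0.1845]
eef_rot: [[-1.0, 0.022, -0.001], [0.022, 1.0, 0.001], [0.001, 0.001, -1.0]]
force: [0.4, 0.7, -0.8]
opening: 0.0767
finger_force: 0.0
```

```bash
python3 - <<'E'
from h import *
from workcell import env
s=env.sense(); print(s['time'],s['tool_pos']); R=np.array(s['eef_rot'])
w=env.camera('wrist'); np.save('wM.npy',w,allow_pickle=True); L=load('wL')
u=proj(w,(.361,-.348,.036))[0]; b=bore(w,u,70); print(u,b)
o=lambda c,p:(ray(c,p)[0],ray(c,p)[1][0])
p=onz(w,b[0][1],.036)[0]; print('now',p,'tri',tri([o(w,b[0][1]),o(L,(339.61,169.3))]))
for lo in(215,225,235,245):
    k=hexpoly(w,b[0][1],lo,256,60)
    if k: T=(onz(w,k[1],.036)-p)@R; print(lo,np.round(np.hypot(T[:,0],T[:,1]),3),np.round(np.degrees(np.arctan2(T[:,1],T[:,0])))%60)
plan(R,s['tool_pos'],[(p[0],p[1],.006)])
E
```

```text
43.7167 [ 0.3618647  -0.34674672  0.18447672]
[316.62762571 221.29631851] [(np.int32(754), array([316.61671088, 221.44164456]))]
now [ 0.36112763 -0.34801231  0.036     ] tri (array([ 0.36140562, -0.34797731,  0.03507421]), np.float64(5.048104587379406e-05))
[ 0.361 -0.348  0.006] units [ 0.03 -0.08  8.92] rows 9 per8 [ 0.003 -0.009  1.115]
```

Height comes out at 0.035, so the position holds. I'll turn −4° to the flats, descend, grasp and lift.

{"op": "drive_tool", "data": {"delta_pos": [[0,-0.01,0.55],[0,-0.01,0.55],[0,-0.01,0.55],[0,-0.01,0.55],[0,-0.01,0.55],[0,-0.01,0.55],[0,0,0.55],[0,0,0.55]], "rot": [[0,0,-0.1],[0,0,-0.1],[0,0,-0.1],[0,0,-0.1],[0,0,-0.1],[0,0,-0.1],[0,0,-0.1],[0,0,-0.1]], "jaw": [-0.8,-0.8,-0.8,-0.8,-0.8,-0.8,-0.8,-0.8]}}

```text
time: 44.43
tool_pos: [0.3623, -0.3489, 0.0971]
eef_rot: [[-0.999, -0.049, -0.0], [-0.049, 0.999, 0.0], [0.0, 0.0, -1.0]]
force: [-0.3, 0.1, -0.4]
opening: 0.0768
finger_force: 0.0
```

{"op": "drive_tool", "data": {"delta_pos": [[0,0,0.55],[0,0,0.55],[0,0,0.55],[0,0,0.55],[0,0,0.55],[0,0,0.55],[0,0,0.55],[0,0,0.55]], "rot": [[0,0,0],[0,0,0],[0,0,0],[0,0,0],[0,0,0],[0,0,0],[0,0,0],[0,0,0]], "jaw": [-0.8,-0.8,-0.8,-0.8,-0.8,-0.8,-0.8,-0.8]}}

```text
time: 45.1
tool_pos: [0.3624, -0.3488, 0.0092]
eef_rot: [[-0.999, -0.048, 0.0], [-0.048, 0.999, 0.0], [-0.0, 0.0, -1.0]]
force: [0.0, -0.2, 0.2]
opening: 0.0768
finger_force: 0.0
```

{"op": "drive_tool", "data": {"delta_pos": [[0,0,0],[0,0,0],[0,0,0],[0,0,0],[0,0,0],[0,0,0],[0,0,0],[0,0,0]], "rot": [[0,0,0],[0,0,0],[0,0,0],[0,0,0],[0,0,0],[0,0,0],[0,0,0],[0,0,0]], "jaw": [1,1,1,1,1,1,1,1], "grip_force": 60}}

```text
time: 45.77
tool_pos: [0.3623, -0.3488, 0.0103]
eef_rot: [[-0.999, -0.048, 0.0], [-0.048, 0.999, 0.0], [-0.0, 0.0, -1.0]]
force: [-0.5, -0.8, -1.9]
opening: 0.0493
finger_force: 63.4
```

{"op": "drive_tool", "data": {"delta_pos": [[0,0,-1],[0,0,-1],[0,0,-1],[0,0,-1],[0,0,-1],[0,0,-1],[0,0,-1],[0,0,-1]], "rot": [[0,0,0.1],[0,0,0.1],[0,0,0.1],[0,0,0.1],[0,0,0.1],[0,0,0.1],[0,0,0.1],[0,0,0.1]], "jaw": [1,1,1,1,1,1,1,1], "grip_force": 90}}

```text
time: 46.43
tool_pos: [0.3622, -0.3486, 0.1711]
eef_rot: [[-1.0, 0.022, -0.0], [0.022, 1.0, 0.0], [0.0, 0.0, -1.0]]
force: [0.4, 0.7, -0.8]
opening: 0.0481
finger_force: 93.1
```

{"op": "drive_tool", "data": {"delta_pos": [[0,0,-1],[0,0,-1],[0,0,-1],[0,0,-1],[0,0,-1],[0,0,-1],[0,0,-1],[0,0,-1]], "rot": [[0,0,0],[0,0,0],[0,0,0],[0,0,0],[0,0,0],[0,0,0],[0,0,0],[0,0,0]], "jaw": [1,1,1,1,1,1,1,1]}}

```text
time: 47.1
tool_pos: [0.3622, -0.3487, 0.3311]
eef_rot: [[-1.0, 0.022, -0.0], [0.022, 1.0, 0.0], [0.0, 0.0, -1.0]]
force: [0.6, 0.6, -1.0]
opening: 0.0481
finger_force: 93.1
```

```bash
python3 - <<'E'
from h import *
from workcell import env
s=env.sense(); print(s['time'],s['tool_pos'],s['opening'])
plan(s['eef_rot'],s['tool_pos'],[(.592,-.076,s['tool_pos'][2]),(.592,-.076,.226)])
E
```

```text
47.1 [ 0.3622127  -0.34868427  0.33109859] 0.048109103198605147
[ 0.592 -0.076  0.331] units [-11.19  13.88   0.  ] rows 14 per8 [-1.398  1.736  0.   ]
[ 0.592 -0.076  0.226] units [-0.   -0.    5.25] rows 6 per8 [-0.    -0.     0.657]
```

{"op": "drive_tool", "data": {"delta_pos": [[-0.7,0.87,0],[-0.7,0.87,0],[-0.7,0.87,0],[-0.7,0.87,0],[-0.7,0.87,0],[-0.7,0.87,0],[-0.7,0.87,0],[-0.7,0.87,0]], "rot": [[0,0,0],[0,0,0],[0,0,0],[0,0,0],[0,0,0],[0,0,0],[0,0,0],[0,0,0]], "jaw": [1,1,1,1,1,1,1,1]}}

```text
time: 47.77
tool_pos: [0.4779, -0.2112, 0.3301]
eef_rot: [[-1.0, 0.022, -0.0], [0.022, 1.0, 0.0], [0.0, 0.0, -1.0]]
force: [0.8, -0.4, -1.7]
opening: 0.048
finger_force: 93.4
```

{"op": "drive_tool", "data": {"delta_pos": [[-0.7,0.87,0],[-0.7,0.87,0],[-0.7,0.87,0],[-0.7,0.87,0],[-0.7,0.87,0],[-0.7,0.87,0],[-0.7,0.87,0],[-0.7,0.87,0]], "rot": [[0,0,0],[0,0,0],[0,0,0],[0,0,0],[0,0,0],[0,0,0],[0,0,0],[0,0,0]], "jaw": [1,1,1,1,1,1,1,1]}}

```text
time: 48.43
tool_pos: [0.593, -0.0745, 0.33]
eef_rot: [[-1.0, 0.022, -0.0], [0.022, 1.0, 0.0], [0.0, 0.0, -1.0]]
force: [0.6, 0.0, -2.3]
opening: 0.0485
finger_force: 93.4
```

{"op": "drive_tool", "data": {"delta_pos": [[0,0,0.64],[0,0,0.64],[0,0,0.64],[0,0,0.64],[0,0,0.64],[0,0,0.64],[0,0,0.64],[0,0,0.64]], "rot": [[0,0,0],[0,0,0],[0,0,0],[0,0,0],[0,0,0],[0,0,0],[0,0,0],[0,0,0]], "jaw": [1,1,1,1,1,1,1,1]}}

```text
time: 49.1
tool_pos: [0.5924, -0.0754, 0.2269]
eef_rot: [[-1.0, 0.022, -0.0], [0.022, 1.0, 0.0], [0.0, 0.0, -1.0]]
force: [-0.3, 0.4, -2.3]
opening: 0.0485
finger_force: 93.4
```

{"op": "drive_tool", "data": {"delta_pos": [[0,0,0.05],[0,0,0.05],[0,0,0],[0,0,0],[0,0,0],[0,0,0],[0,0,0],[0,0,0]], "rot": [[0,0,0],[0,0,0],[0,0,0],[0,0,0],[0,0,0],[0,0,0],[0,0,0],[0,0,0]], "jaw": [1,1,1,-0.7,-0.7,-0.7,-0.7,-0.7]}}

```text
time: 49.77
tool_pos: [0.5926, -0.0755, 0.2264]
eef_rot: [[-1.0, 0.022, 0.001], [0.022, 1.0, -0.0], [-0.001, -0.0, -1.0]]
force: [0.4, 0.8, -0.5]
opening: 0.0727
finger_force: 0.0
```

{"op": "drive_tool", "data": {"delta_pos": [[0,0,-0.9],[0,0,-0.9],[0,0,-0.9],[0,0,-0.9],[0,0,-0.9],[0,0,-0.9],[0,0,-0.9],[0,0,-0.9]], "rot": [[0,0,0],[0,0,0],[0,0,0],[0,0,0],[0,0,0],[0,0,0],[0,0,0],[0,0,0]], "jaw": [-1,-1,-1,-1,-1,-1,-1,-1]}}

```text
time: 50.43
tool_pos: [0.5924, -0.0755, 0.371]
eef_rot: [[-1.0, 0.022, 0.0], [0.022, 1.0, 0.0], [-0.0, 0.0, -1.0]]
force: [0.3, -0.3, 0.7]
opening: 0.0853
finger_force: 0.0
```

```bash
python3 - <<'E'
from h import *
from workcell import env
s=env.sense(); print(s['time'],s['tool_pos'],s['opening'])
w=env.camera('wrist'); np.save('wN.npy',w,allow_pickle=True)
for P in((.592,-.076,.251),(.590,.0367,.251)):
    u=proj(w,P)[0]; b=bore(w,u,45); print(u,b,[onz(w,q[1],.251)[0].round(4) for q in b])
h=proj(w,(.692,-.0227,.335))[0]; b=bore(w,h,50,55); print('handle',h,b,[onz(w,q[1],.335)[0].round(4) for q in b])
plan(s['eef_rot'],s['tool_pos'],[(.692,-.0235,.43),(.692,-.0235,.312)])
E
```

```text
50.4333 [ 0.59235353 -0.07545406  0.37102395] 0.08525345355737098
[317.56063184 231.53332113] [(np.int32(865), array([318.34913295, 230.04508671]))] [array([ 0.5908, -0.0754,  0.251 ])]
[462.47279253 226.13286842] [(np.int32(865), array([461.57687861, 226.42312139]))] [array([0.5902, 0.036 , 0.251 ])]
handle [402.7540471  415.34537859] [(np.int32(7777), array([407.59881702, 421.44940208]))] [array([ 0.6974, -0.0191,  0.335 ])]
[ 0.692 -0.024  0.43 ] units [-4.93  2.71 -2.95] rows 5 per8 [-0.616  0.338 -0.368]
[ 0.692 -0.024  0.312] units [ 0.  -0.   5.9] rows 6 per8 [ 0.    -0.     0.737]
```

Both nuts are on the tray, with bores at (318,230) and (462,226). Grasping the handle, then tipping right.

{"op": "drive_tool", "data": {"delta_pos": [[-0.61,0.33,-0.4],[-0.61,0.33,-0.4],[-0.61,0.33,-0.4],[-0.61,0.33,-0.4],[-0.61,0.33,-0.35],[-0.61,0.33,-0.35],[-0.61,0.33,-0.35],[-0.61,0.33,-0.35]], "rot": [[0,0,0],[0,0,0],[0,0,0],[0,0,0],[0,0,0],[0,0,0],[0,0,0],[0,0,0]], "jaw": [-1,-1,-1,-1,-1,-1,-1,-1], "grip_force": 60}}

```text
time: 51.15
tool_pos: [0.6917, -0.0245, 0.4297]
eef_rot: [[-1.0, 0.022, -0.0], [0.022, 1.0, 0.0], [0.0, 0.0, -1.0]]
force: [0.1, -0.9, 0.4]
opening: 0.0851
finger_force: 0.0
```

{"op": "drive_tool", "data": {"delta_pos": [[0,0,0.74],[0,0,0.74],[0,0,0.74],[0,0,0.74],[0,0,0.74],[0,0,0.74],[0,0,0.74],[0,0,0.74]], "rot": [[0,0,0],[0,0,0],[0,0,0],[0,0,0],[0,0,0],[0,0,0],[0,0,0],[0,0,0]], "jaw": [-1,-1,-1,-1,-1,-1,-1,-1]}}

```text
time: 51.82
tool_pos: [0.691, -0.0248, 0.3101]
eef_rot: [[-1.0, 0.022, -0.001], [0.022, 1.0, 0.0], [0.001, 0.0, -1.0]]
force: [-0.0, 0.0, 0.2]
opening: 0.0854
finger_force: 0.0
```

{"op": "drive_tool", "data": {"delta_pos": [[0,0,0],[0,0,0],[0,0,0],[0,0,0],[0,0,0],[0,0,0],[0,0,0],[0,0,0]], "rot": [[0,0,0],[0,0,0],[0,0,0],[0,0,0],[0,0,0],[0,0,0],[0,0,0],[0,0,0]], "jaw": [1,1,1,1,1,1,1,1]}}

```text
time: 52.48
tool_pos: [0.6916, -0.0245, 0.3135]
eef_rot: [[-1.0, 0.022, 0.004], [0.022, 1.0, 0.0], [-0.004, 0.0, -1.0]]
force: [1.4, 1.3, 5.5]
opening: 0.0245
finger_force: 59.0
```

{"op": "drive_tool", "data": {"delta_pos": [[0,-0.2,0],[0,-0.2,0.01],[0,-0.2,0.02],[0,-0.195,0.02],[0,-0.195,0.03],[0,-0.195,0.035],[0,-0.19,0.04],[0,-0.19,0.05]], "rot": [[0,0,0],[0,0,0],[0,0,0],[0,0,0],[0,0,0],[0,0,0],[0,0,0],[0,0,0]], "jaw": [1,1,1,1,1,1,1,1]}}

```text
time: 53.15
tool_pos: [0.6913, -0.0502, 0.312]
eef_rot: [[-1.0, 0.015, 0.008], [0.015, 1.0, 0.009], [-0.008, 0.009, -1.0]]
force: [0.2, 12.4, 12.2]
opening: 0.0242
finger_force: 59.2
```

{"op": "drive_tool", "data": {"delta_pos": [[0,-0.19,0.055],[0,-0.185,0.06],[0,-0.185,0.065],[0,-0.18,0.07],[0,-0.18,0.08],[0,-0.175,0.085],[0,-0.175,0.09],[0,-0.17,0.095]], "rot": [[0,0,0],[0,0,0],[0,0,0],[0,0,0],[0,0,0],[0,0,0],[0,0,0],[0,0,0]], "jaw": [1,1,1,1,1,1,1,1]}}

```text
time: 53.82
tool_pos: [0.6908, -0.0802, 0.2993]
eef_rot: [[-1.0, 0.016, 0.007], [0.016, 1.0, 0.007], [-0.007, 0.007, -1.0]]
force: [0.9, 9.5, 11.7]
opening: 0.024
finger_force: 63.7
```

{"op": "drive_tool", "data": {"delta_pos": [[0,-0.17,0.1],[0,-0.165,0.105],[0,-0.16,0.11],[0,-0.16,0.115],[0,-0.155,0.12],[0,-0.15,0.125],[0,-0.145,0.13],[0,-0.14,0.135]], "rot": [[0,0,0],[0,0,0],[0,0,0],[0,0,0],[0,0,0],[0,0,0],[0,0,0],[0,0,0]], "jaw": [1,1,1,1,1,1,1,1]}}

```text
time: 54.48
tool_pos: [0.6903, -0.1049, 0.2795]
eef_rot: [[-1.0, 0.016, 0.005], [0.016, 1.0, 0.008], [-0.005, 0.008, -1.0]]
force: [0.5, 11.7, 5.8]
opening: 0.0243
finger_force: 64.5
```

{"op": "drive_tool", "data": {"delta_pos": [[0,0,0],[0,0,0],[0,0,0],[0,0,0],[0,0,0],[0,0,0],[0,0,0],[0,0,0]], "rot": [[0,0,0],[0,0,0],[0,0,0],[0,0,0],[0,0,0],[0,0,0],[0,0,0],[0,0,0]], "jaw": [1,1,1,1,1,1,1,1]}}

```text
time: 55.15
tool_pos: [0.6903, -0.1049, 0.2795]
eef_rot: [[-1.0, 0.016, 0.005], [0.017, 1.0, 0.007], [-0.005, 0.007, -1.0]]
force: [1.2, 9.1, 8.0]
opening: 0.0243
finger_force: 64.8
```

```bash
python3 - <<'E'
from h import *
from workcell import env
s=env.sense(); print(s['time'],s['tool_pos'],s['opening'])
for n in('wrist','scene','top'):
    c=env.camera(n); np.save('O'+n+'.npy',c,allow_pickle=True); hsv=cv2.cvtColor(c['frame'],cv2.COLOR_RGB2HSV)
    # bin interior: right bin polygon (rim), metallic (unsaturated) blobs within
    B=np.array([.588,-.2,0]) 
    C=[(.52,-.30),(.65,-.30),(.65,-.12),(.52,-.12)]
    pol=proj(c,[(x,y,.03) for x,y in C]).astype(np.int32); m=np.zeros(hsv.shape[:2],np.uint8); cv2.fillConvexPoly(m,pol,1)
    g=((hsv[:,:,1]<70)&(m>0)).astype(np.uint8); k,_,st,ce=cv2.connectedComponentsWithStats(g)
    print(n,pol.tolist(),m.sum(),[(st[i].tolist(),onz(c,ce[i],.04)[0].round(3).tolist()) for i in range(1,k) if st[i,4]>40])
    d=((hsv[:,:,2]<60)&(hsv[:,:,1]<90)&(m>0)).astype(np.uint8); k,_,st,ce=cv2.connectedComponentsWithStats(d); print('  bores',[(st[i,4],ce[i].round(),onz(c,ce[i],.04)[0].round(3).tolist()) for i in range(1,k) if st[i,4]>15])
E
```

```text
55.15 [ 0.69033701 -0.10488606  0.27949851] 0.024328766545267066
wrist [[119, 35], [139, 164], [302, 160], [298, 27]] 22776 [([150, 27, 153, 134, 7826], [0.597, -0.189, 0.04])]
  bores [(np.int32(17), array([168., 115.]), [0.6, -0.256, 0.04])]
scene [[194, 320], [206, 357], [281, 337], [265, 303]] 2960 [([211, 315, 64, 29, 813], [0.601, -0.194, 0.04])]
  bores [(np.int32(56), array([263., 323.]), [0.598, -0.15, 0.04]), (np.int32(54), array([223., 337.]), [0.612, -0.249, 0.04])]
top [[422, 232], [422, 186], [358, 184], [357, 231]] 3113 [([395, 191, 20, 21, 318], [0.606, -0.247, 0.04]), ([357, 212, 23, 11, 158], [0.557, -0.146, 0.04])]
  bores [(np.int32(85), array([380., 194.]), [0.625, -0.178, 0.04]), (np.int32(24), array([361., 193.]), [0.625, -0.127, 0.04]), (np.int32(141), array([371., 217.]), [0.559, -0.156, 0.04])]
```

```bash
python3 - <<'E'
from h import *
P=np.array([.593,-.0205,.215]); X=np.array([1,-.022,0]);Y=np.array([.022,1,0]);a=.75; Z=np.array([0,0,1])
def grid(c,pts):
    uv=proj(c,pts).round().astype(int); f=c['frame'].astype(int)
    return ['%3d%s'%(f[v,u].max(),'b' if f[v,u,2]-f[v,u,0]>40 else ' ') if 0<=u<640 and 0<=v<480 else ' -- ' for u,v in uv]
w=load('Owrist'); s=load('Oscene')
print('tray wrist (rows x far..near, cols y +..-)')
for x in np.linspace(.05,-.05,5): print(' '.join(grid(w,[P+x*X+y*(np.cos(a)*Y+np.sin(a)*Z) for y in np.linspace(.14,-.14,15)])))
print('bin wrist z=.03, y -.10..-.31')
for x in np.linspace(.655,.525,12): print('%.3f '%x,' '.join(grid(w,[(x,y,.03) for y in np.arange(-.10,-.315,-.012)])))
print('bin scene z=.03')
for x in np.linspace(.655,.525,12): print('%.3f '%x,' '.join(grid(s,[(x,y,.03) for y in np.arange(-.10,-.315,-.012)])))
E
```

```text
tray wrist (rows x far..near, cols y +..-)
 --   --   --  152  172  236  236  237  152  124  215  214  214  215  233b
 --   --   --  157  156  157  153  232  149  149  214  216  217  220  132b
 --   --   --   --  155  154  154  151  148  232  214  216  219  221  251 
 --   --   --   --  153  152  152  152  151  233  218  234  233  218  241b
 --   --   --   --   --   --   --   --   --  214  213  232  233  233   70b
bin wrist z=.03, y -.10..-.31
0.655  215  218  221  234b 232b 233b 233b 233b 233b 218b 220b 223b 182b 188b 191b 114b  95b  70b
0.643  215  219  221  241b 243b 237b 237b 237b 237b 233b 237b 237b 233b 233b 233b 123b 125b  69b
0.631  217  222  224  235b 235b 235b 246b 248b 248b 247b 162b  91  252  252  246b 162b 158b  70b
0.620  220  222  225  129b 130b 233b 102  151  150  151   77  252  196   88  252  160b 159b  71b
0.608  221  223  224  252  248  252   78  215  251  254   76  253   80   77  254  161b 160b  69b
0.596  224  225  225   85   85   71  251  250  249  254   83  253  210   49  252  159b 161b  70b
0.584  221  220  228  248   89  157  251  251  252  253  247b 236b 254
[... 991 characters left out ...]
  205  184b 113b  97b
0.596   79   79b 161   60   46  188  114  123  138   82  162b 204   47   55  227  182b 112b  87b
0.584   76   88b 199   68   48   94  177  175  201  124  187b 219  205  219  182b 184b 115b 180b
0.572   86   81b 162b 188  168  206  166  177  204  128  182b 183b 184b 182b 181b 184b 118b 190b
0.560   98   89b  92b 144b 122b  91b 109  178  184  142b 119b 123b 120b 159b 124b 129b 115b 203b
0.549  104  103   86b  88b  88b  86b  84b  88b 113b 105b 103b  99b  96b 107b 119b 115b 108b 190b
0.537  118   83b  83b  93b  94b  87b  88b  92b  92b  89b  95b  94b  93b  97b  94b  93b  92b 186b
0.525   78b  86b  92b  91b  92b  91b  88b  94b  94b  91b  94b  89b  92b  95b  93b  95b  91b 184b
```

The bin grid shows three nuts in the right bin, with bores near y −0.15 and −0.25 and one on edge between them. The tray's lower half is clear. Levelling.

{"op": "drive_tool", "data": {"delta_pos": [[0,0.22,-0.2],[0,0.23,-0.19],[0,0.24,-0.18],[0,0.25,-0.16],[0,0.26,-0.15],[0,0.265,-0.14],[0,0.27,-0.12],[0,0.28,-0.11]], "rot": [[0,0,0],[0,0,0],[0,0,0],[0,0,0],[0,0,0],[0,0,0],[0,0,0],[0,0,0]], "jaw": [1,1,1,1,1,1,1,1]}}

```text
time: 55.97
tool_pos: [0.6909, -0.0783, 0.3023]
eef_rot: [[-0.999, 0.032, 0.003], [0.032, 0.999, -0.015], [-0.004, -0.015, -1.0]]
force: [2.8, -15.4, 2.0]
opening: 0.0242
finger_force: 60.6
```

{"op": "drive_tool", "data": {"delta_pos": [[0,0.28,-0.1],[0,0.285,-0.08],[0,0.29,-0.07],[0,0.29,-0.05],[0,0.295,-0.04],[0,0.295,-0.02],[0,0.3,-0.01],[0,0.3,0]], "rot": [[0,0,0],[0,0,0],[0,0,0],[0,0,0],[0,0,0],[0,0,0],[0,0,0],[0,0,0]], "jaw": [1,1,1,1,1,1,1,1]}}

```text
time: 56.63
tool_pos: [0.6922, -0.0327, 0.3202]
eef_rot: [[-0.999, 0.034, 0.017], [0.034, 0.999, -0.018], [-0.018, -0.018, -1.0]]
force: [-2.6, -17.7, 23.6]
opening: 0.0241
finger_force: 62.4
```

{"op": "drive_tool", "data": {"delta_pos": [[0,0.13,0],[0,0.13,0],[0,0,0],[0,0,0],[0,0,0],[0,0,0],[0,0,0],[0,0,0]], "rot": [[0,0,0],[0,0,0],[0,0,0],[0,0,0],[0,0,0],[0,0,0],[0,0,0],[0,0,0]], "jaw": [1,1,1,1,1,1,1,1]}}

```text
time: 57.3
tool_pos: [0.6922, -0.0264, 0.32]
eef_rot: [[-0.999, 0.033, 0.017], [0.032, 0.999, -0.017], [-0.018, -0.016, -1.0]]
force: [-0.7, -14.5, 23.5]
opening: 0.0243
finger_force: 63.6
```

{"op": "drive_tool", "data": {"delta_pos": [[0,0.1,0],[0,0.1,0],[0,0,0],[0,0,0],[0,0,0],[0,0,0],[0,0,0],[0,0,0]], "rot": [[0,0,0],[0,0,0],[0,0,0],[0,0,0],[0,0,0],[0,0,0],[0,0,0],[0,0,0]], "jaw": [1,1,1,1,-1,-1,-1,-1]}}

```text
time: 57.97
tool_pos: [0.691, -0.0136, 0.307]
eef_rot: [[-1.0, 0.022, -0.004], [0.022, 1.0, 0.0], [0.004, 0.0, -1.0]]
force: [0.5, -0.0, -0.6]
opening: 0.0715
finger_force: 0.0
```

{"op": "drive_tool", "data": {"delta_pos": [[0,0,0],[0,0,-0.4],[0,0,-0.8],[0,0,-0.8],[0,0,-0.8],[0,0,-0.8],[0,0,-0.8],[0,0,-0.8]], "rot": [[0,0,0],[0,0,0],[0,0,0],[0,0,0],[0,0,0],[0,0,0],[0,0,0],[0,0,0]], "jaw": [-1,-1,-1,-1,-1,-1,-1,-1]}}

```text
time: 58.63
tool_pos: [0.6912, -0.0133, 0.4141]
eef_rot: [[-1.0, 0.022, -0.0], [0.022, 1.0, -0.0], [0.0, -0.0, -1.0]]
force: [0.1, -0.3, 0.1]
opening: 0.0851
finger_force: 0.0
```

{"op": "drive_tool", "data": {"delta_pos": [[1,0,0],[1,0,0],[1,0,0],[1,0,0],[1,0,0],[1,0,0],[1,0,0],[1,0,0]], "rot": [[0,0,0],[0,0,0],[0,0,0],[0,0,0],[0,0,0],[0,0,0],[0,0,0],[0,0,0]], "jaw": [-1,-1,-1,-1,-1,-1,-1,-1]}}

```text
time: 59.3
tool_pos: [0.5303, -0.0098, 0.4134]
eef_rot: [[-1.0, 0.022, 0.0], [0.022, 1.0, -0.0], [-0.0, -0.0, -1.0]]
force: [-0.1, 0.4, 0.7]
opening: 0.0859
finger_force: 0.0
```

{"op": "drive_tool", "data": {"delta_pos": [[1,0,0],[1,0,0],[1,0,0],[1,0,0],[1,0,0],[1,0,0],[0,0,0],[0,0,0]], "rot": [[0,0,0],[0,0,0],[0,0,0],[0,0,0],[0,0,0],[0,0,0],[0,0,0],[0,0,0]], "jaw": [-1,-1,-1,-1,-1,-1,-1,-1]}}

```text
time: 59.97
tool_pos: [0.411, -0.0073, 0.4143]
eef_rot: [[-1.0, 0.022, 0.003], [0.022, 1.0, -0.0], [-0.003, -0.0, -1.0]]
force: [0.3, -0.3, 0.1]
opening: 0.0855
finger_force: 0.0
```

```bash
python3 - <<'E'
from h import *
from workcell import env
s=env.sense(); print(s['time'],s['tool_pos'],s['force'])
def g(c,pts):
    uv=proj(c,pts).round().astype(int); f=c['frame'].astype(int)
    return ' '.join('%3d%s'%(f[v,u].max(),'b' if f[v,u,2]-f[v,u,0]>40 else ' ') if 0<=u<640 and 0<=v<480 else ' -- ' for u,v in uv)
t=env.camera('top'); w=env.camera('wrist')
for n,c in(('top',t),('wrist',w)):
    k=((c['frame'].max(2)<45)).astype(np.uint8); u=proj(c,(.692,-.0227,.335))[0].astype(int)
    m=np.zeros_like(k); m[max(u[1]-25,0):u[1]+25,max(u[0]-25,0):u[0]+25]=1; M=cv2.moments(k*m,True); print(n,'handle',u,M['m00'],onz(c,(M['m10']/max(M['m00'],1),M['m01']/max(M['m00'],1)),.335).round(4))
print('tray top'); P=np.array([.593,-.0205,.215]); X=np.array([1,-.022,0]);Y=np.array([.022,1,0])
for n,c in(('top',t),('wrist',w)):
  for x in(.05,.025,0,-.025,-.05): print(n,g(c,[P+x*X+y*Y for y in np.linspace(.14,-.14,15)]))
print('right bin top')
for x in np.linspace(.65,.525,11): print('%.3f'%x,g(t,[(x,y,.03) for y in np.arange(-.10,-.315,-.012)]))
print('left bin top')
for x in np.linspace(.65,.525,11): print('%.3f'%x,g(t,[(x,y,.03) for y in np.arange(.27,.055,-.012)]))
E
```

```text
59.9667 [ 0.41100303 -0.00727543  0.4142672 ] [ 0.33600994 -0.30629543  0.12981678]
top handle [327 142] 54.0 [[ 0.6963 -0.0203  0.335 ]]
wrist handle [308 525] 0.0 [[ 0.2539 -0.1881  0.335 ]]
tray top
top 180  181  181  182  181  180  181  167  181  181  180  180  181  181  181 
top 182  181  181  181  181  181  181  183  180  178  178  179  181  182  181 
top 181  182  181  181  182  183  180  182  182  180  181  182  182  181  180 
top 181  181  182  181  181  181  181  181  181  182  182  182  182  181  182 
top 127  127  138  127  181  181  183  183  181  181  182  181  181  181  181 
wrist 232  233  232  233  233  234  234  211  233  231  231  230  230  230   17 
wrist 236  235  235  235  236  235  233  232  230  229  228  229  232  236   10 
wrist   9  234  234  235  235  235  234  233  233  232  233  234  235   10   11 
wrist  11  234  233  234  235  234  233  233  233  233  234  234  238   11   52 
wrist  10   73   74   75   86   92   92   90   88   89   89   89   91   12   41 
right bin top
0.650 178  180  182  181  181  182  182  181  151b 150b 150b 151b 150b 150b 151b 124
[... 1340 characters left out ...]
81  180  182  182  182  181 
0.600  73  148b 158b 104  144  160  157  139  136b 118b  97  181  182  182  181  182  182  181 
0.588  69b 149b 161b 134  139  157  105   75   98b 117b 106  181  181  181  180  181  182  181 
0.575  71b 150b 164b 144b  99   72   60   79  102b  96  118  181  181  182  182  182  182  182 
0.562  69  152b 164b 165b  91  118  119   85   86  122  125  127  127  125  125  127  132  128 
0.550  68b 160b 166b 165b 135b  76   78   64  105b  66   88  127  129  129  128  128  129  128 
0.537  70  119b 120b 135b 129b 115b 111b 104b 116b 118b 104b 108b 115b  99b  98b  98b 117b 137b
0.525 150b 167b 166b 166b 171b 117b 123b 119b 118b 119b 117b 119b 108b  96b  98b  97b  99b 149b
```

```bash
python3 -c "
from workcell import env
print(env.close_job())"
```

```text
the job is handed in; nothing more can be done
None
```

The job is handed in, though the verdict isn't known: both loose couplings were tipped into the left bin and both loose nuts into the right bin, with the tray left empty and level to about 1°; the final check used image numbers, since all 14 pictures were spent.

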